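# Hang the slide carriers to dry and start the fan

### The job

Hang every slide carrier that lies on the bench astride the bar of the drying stand: take it level by the two pins near its crown, ease the grip in the air so that it swings plumb, grip it firmly again and lower it over the bar, a leg on either side and the crown resting on the bar, neighbours at least a finger's width (about 15 mm) apart. Only when all of them hang there, let go, push the fan switch lever fully over to on. Do not shift or tip the reagent bottles.

Things in the scene. Friction and masses are not known exactly. Their poses are not given: they have to be found in the camera images.
- carrier0: dark steel U-shaped slide carrier, 200 g, lying on edge: 130 long (x) x 38 wide (y) x 26 mm tall (z). Two legs (4 mm plate, x -74 to 56 mm, 30 mm clear between, open at -x) joined by a flat crown plate (x 52 to 56). Origin: on the table at mid-width. Brass domed pin (8 mm ball end, standing out 4 mm; 46 mm over both) on each leg, x 42, z 13 mm. May be absent (3 to 5 are there)
- carrier0_pins (a point): point midway between the two pins of carrier0, 13 mm above the table when it lies, 10 mm from the underside of the crown. Axes as the carrier's
- carrier1: slide carrier, just like carrier0. Its centre of mass is 42 mm from the pin axis, towards the open ends. May be absent (3 to 5 are there)
- carrier1_pins (a point): point midway between the two pins of carrier1, 13 mm above the table when it lies, 10 mm from the underside of the crown. Axes as the carrier's
- carrier2: slide carrier, just like carrier0. Gripped over its two pins, any carrier stays nearly level in a firm grip (60 N or more), swings about the pins in a light one (5 to 20 N; the fingers then let out to about 43 to 44.5 mm) and drops below about 3 N. May be absent (3 to 5 are there)
- carrier2_pins (a point): point midway between the two pins of carrier2, 13 mm above the table when it lies, 10 mm from the underside of the crown. Axes as the carrier's
- carrier3: slide carrier, just like carrier0. All lie flat on the table at any yaw, the crown end either way. May be absent (3 to 5 are there)
- carrier3_pins (a point): point midway between the two pins of carrier3, 13 mm above the table when it lies, 10 mm from the underside of the crown. Axes as the carrier's
- carrier4: slide carrier, just like carrier0. Inside the crown of each, slanted guides narrow the space between the legs from 30 mm (x 40) to 18 mm at the crown, so that it seats on the bar. May be absent (3 to 5 are there)
- carrier4_pins (a point): point midway between the two pins of carrier4, 13 mm above the table when it lies, 10 mm from the underside of the crown. Axes as the carrier's
- stand: drying stand, fixed: 160 x 380 mm steel drip tray with an 18 mm rim and a square horizontal bar along its y axis between two 12 mm posts at y = +-170 mm. Origin: under the tray's middle
- bar_mid (a point): middle of the bar, on its axis, 165 mm above the table; the bar is 12 mm square and runs along this frame's y, 164 mm free to each side. A carrier that hangs astride it, crown resting on the bar, has its pin axis 4 mm below the bar's axis
- fan (a joint): fan switch lever, rad: 0 to 0.15 is off (leaning to the -x of its base), 1.0 fully on (leaning to +x); stays where it is left, light to push
- fan_tip (a point): tip of the 80 mm fan switch lever
- fan_base: block that carries the fan switch lever, fixed; the lever swings in the block's x-z plane, towards +x for on. Origin: under its middle
- bottle0: brown reagent bottle with white cap, 54 mm across, 110 mm tall, loose; a bystander. Origin: centre of its underside
- bottle1: brown reagent bottle with white cap, 54 mm across, 110 mm tall, loose; a bystander. Origin: centre of its underside

How it is judged:
By the outcome, as a careful person would: the job done as asked, in the order asked, and still so for the second after the job is handed in, with the robot touching nothing.
Of carrier0, carrier1, carrier2, carrier3, carrier4 only 3 to 5 are there at a start; the rules pass over those that are not, and their reading is None.
At some moment in a run one of carrier0, carrier1, carrier2, carrier3, carrier4 may be knocked a few centimetres aside while the robot is not near it.
Once in a run the grip may slacken for a moment while it holds something.
It also fails if it takes over 210 s, if anything falls off the work surface, if the arm or the gripper's body presses on something with over 40 N, if the wrist force passes 120 N, or if a joint passes its speed limit or range.

### The arm

A 7-joint arm with a two-finger parallel gripper is mounted at the origin on the work surface. World frame = base frame: x ahead of the robot, y to its left, z up, the work surface at z = 0. Lengths are in m, angles in rad, forces in N, time in s.
With the tool pointing down it reaches from about 0.4 to 0.875 m from the base axis. Payload 6.5 kg.
Tool frame: the origin (TCP) lies on the centre line of the jaws, within the pads' length; the fingertips stand 19 mm ahead of it and the grasp point (between the pads) is the TCP; z points along the fingers, y is the direction in which the jaws open and shut (so a half turn about z gives the same grasp; the last joint's range is limited). The gripper opens to 85 mm and grips with 20 to 120 N. Pads are 22 mm wide; open, the fingers measure 114 mm over their backs; the gripper's body (76 mm by 85 mm) begins 54 mm behind the grasp point. The pads swing forward as they close: fully open they stand 13 mm farther back than shut.
Start: joints at [-1.349, 0.536, -0.004, 1.538, 0.003, 1.067, -0.071], TCP at [0.184, 0.623, 0.25] pointing down, gripper open.
Joint ranges: [-2.7, 2.7], [-0.37, 2.16], [-1.27, 1.26], [0.24, 2.4], [-1.31, 4.45], [0.19, 1.91], [-2.76, 2.76]. Speed limits (rad/s): [2.39, 2.39, 3.14, 3.14, 3.14, 3.14, 3.14].

### API

Orientations are given as [roll, pitch, yaw] about the fixed x, y, z axes, in that order (R = Rz(yaw) Ry(pitch) Rx(roll)).
In Python, from bench import ctrl gives the robot as it stands. The module is installed in compiled form; this text tells all that it offers.
- The arm moves only by the shell command python3 -m jog 'ROWS'. ROWS is JSON, one flat list of numbers, 5 for each row, row after row: the opening in per cent of the stroke, from 0 (shut) to 100 (fully open), then the shift along the tool's x, y, z in m, then the turn about the tool's z in rad. In form: [claw, tx, ty, tz, spin, claw, tx, ty, tz, spin, ...]. A call has exactly 8 rows; each row shifts and turns the pose as measured when the row begins, along the tool's axes as they then stand; what a row does not reach is not made up. A row lasts 1/8 s, in which the tool goes at most 62.5 mm and 10.7 degrees, less where a joint would pass 70% of its speed; a pose out of reach is approached as far as the arm can. A call with a gripper value outside its range is refused whole. The fingers move at their own pace and stop on an object; the grip force is fixed at half the most. Time passes only in rows, so rows that do not move let the fingers close, or fill a call up. It gives the time, the measured TCP pose, the force and the opening at its end, in the units of the state.
- ctrl.get_obs(): the state, without advancing time (a new reading comes with each control period).
- ctrl.camera(name): name is "scene" or "side" or "wrist"; returns a dict with "img" (400x640x3 uint8, blue, green, red), "camera_matrix" (3x3 intrinsics, pixels), "T" (4x4, takes a point from camera to world coordinates). Camera axes: x right, y down, z forward; pixel columns grow to the right and rows downward; lengths in m; the calibration is good to about 2 mm. A picture is of the moment at which its call begins. There is no depth.
- ctrl.close_job(): hands the job in, once; it reports no verdict.
The state is a dict: "time_s": time; "qpos": joint angles; "joint_velocities": joint speeds; "joint_torque": joint torques, N m; "ee_pos": TCP position; "tool_rot": TCP orientation; "force": force on the tool from outside, world axes, zero at the start; "moment": the same for the moment, N m; "finger_gap": finger opening in m.
Only numpy, scipy, OpenCV 4.12 (cv2) and the standard library are available. Lean on these libraries where they do the work, as an engineer would, in place of code of your own. Each camera call takes 0.05 s, during which the arm holds its last target. There are 200 camera calls.

## Working session

There is one attempt and no reset: what is moved stays moved. The work goes in short steps, Python scripts to look and compute and a shell command to move; the robot and the scene stay as the last step left them, time stands still between calls to the robot, and variables do not carry over. Pictures are saved under pics/ and viewed, about 12 in all and at most 16, crops included, and the job is handed in when it is done.

```bash
mkdir -p pics; ls
python3 - <<'E'
from bench import ctrl
import cv2,numpy as np
o=ctrl.get_obs();print({k:np.round(v,4).tolist() for k,v in o.items()})
for n in("scene","side"):
    c=ctrl.camera(n);cv2.imwrite(f"pics/{n}0.png",c["img"]);print(n,c["camera_matrix"].tolist(),np.round(c["T"],4).tolist())
E
```

```text
pics
{'time_s': 0.0, 'qpos': [-1.3492, 0.5371, -0.0044, 1.5389, 0.0026, 1.0673, -0.0712], 'joint_velocities': [-0.0022, 0.0011, -0.0008, 0.0019, 0.0012, -0.0014, 0.0026], 'joint_torque': [-0.0011, -58.3405, 1.0479, -25.9096, 0.0123, 0.0096, -0.0], 'ee_pos': [0.1844, 0.6227, 0.2494], 'tool_rot': [-3.1399, 0.0001, 2.8538], 'force': [0.4219, -0.0863, -0.3862], 'moment': [-0.031, 0.0033, 0.0129], 'finger_gap': 0.0852}
scene [[410.5870195651643, 0.0, 320.0291864221263], [0.0, 410.5870195651643, 196.88625915698267], [0.0, 0.0, 1.0]] [[0.3216, 0.6532, -0.6855, 1.3867], [0.9468, -0.2112, 0.2429, -0.298], [0.0139, -0.7271, -0.6864, 0.9369], [0.0, 0.0, 0.0, 1.0]]
side [[368.9722764716953, 0.0, 319.5420489830639], [0.0, 368.9722764716953, 204.6322059901575], [0.0, 0.0, 1.0]] [[0.8186, -0.3307, 0.4696, 0.0437], [-0.5744, -0.4722, 0.6687, -0.7454], [0.0007, -0.8171, -0.5765, 0.7599], [0.0, 0.0, 0.0, 1.0]]
```

View pics/scene0.png

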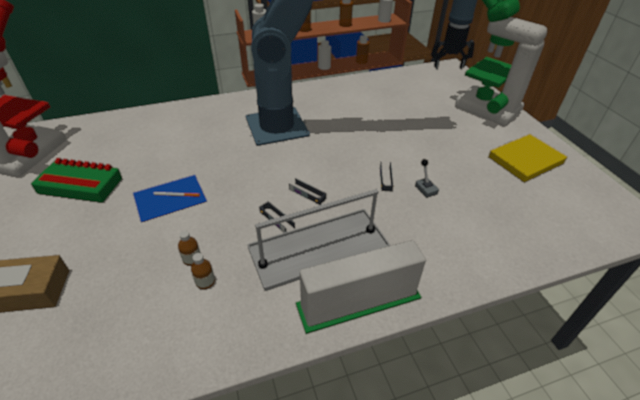

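View pics/side0.png

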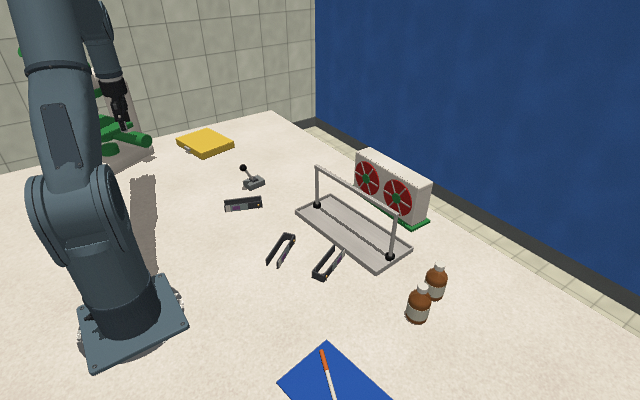

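The scene view shows three carriers, at (307,190), (277,215) and (386,176), with the bar from (260,222) to (375,193), the lever tip at (425,161) and bottles at (190,250) and (203,270). The side view shows the same three at (281,248), (327,262) and (243,203), and the lever tip at (243,168).

```bash
cat > h.py <<'E'
import cv2,numpy as np
from bench import ctrl
from scipy.spatial.transform import Rotation as R
def cam(n,save=None):
    c=ctrl.camera(n)
    if save: cv2.imwrite(f"pics/{save}.png",c["img"]); np.savez(f"pics/{save}.npz",K=c["camera_matrix"],T=c["T"])
    return c
def load(s):
    d=np.load(f"pics/{s}.npz"); return {"camera_matrix":d["K"],"T":d["T"],"img":cv2.imread(f"pics/{s}.png")}
def ray(c,p):
    d=np.linalg.inv(c["camera_matrix"])@np.array([p[0],p[1],1.]);T=np.array(c["T"]);return T[:3,3],T[:3,:3]@d
def plane(c,p,z):
    o,d=ray(c,p);return o+d*(z-o[2])/d[2]
def tri(c1,p1,c2,p2):
    A=[];b=[]
    for c,p in((c1,p1),(c2,p2)):
        o,d=ray(c,p);d=d/np.linalg.norm(d);P=np.eye(3)-np.outer(d,d);A.append(P);b.append(P@o)
    x=np.linalg.lstsq(np.vstack(A),np.hstack(b),rcond=None)[0]
    return x,max(np.linalg.norm(P@x-q) for P,q in zip(A,b))
def proj(c,X):
    T=np.array(c["T"]);q=c["camera_matrix"]@(T[:3,:3].T@(np.array(X)-T[:3,3]));return q[:2]/q[2]
def pose():
    o=ctrl.get_obs();return np.array(o["ee_pos"]),R.from_euler("xyz",o["tool_rot"]).as_matrix()
def delta(X,yaw=None):
    "tool-frame shift to world point X; spin to bring tool y-axis line to world angle yaw"
    p,r=pose();d=r.T@(np.array(X)-p);s=None
    if yaw is not None:
        a=np.arctan2(r[1,1],r[0,1]); s=-((yaw-a+np.pi/2)%np.pi-np.pi/2)
    return np.round(d,4),s
E
python3 - <<'E'
from h import *
s=cam("scene","s1");e=cam("side","e1")
np.set_printoptions(precision=4,suppress=True)
for n,a,b in [("A",(307,190),(281,248)),("B",(277,215),(327,262)),("C",(386,176),(243,203)),("tip",(425,161),(243,168)),("fanbase",(427,187),(254,183)),("postL top",(260,227),(396,215)),("postR top",(376,193),(317,167)),("postL foot",(263,263),(390,256)),("postR foot",(371,229),(317,204)),("bot0",(187,240),(437,267)),("bot1",(202,258),(422,288))]:
    print(n,*tri(s,a,e,b))
def crop(c,x0,y0,x1,y1,f,n): cv2.imwrite(f"pics/{n}.png",cv2.resize(c["img"][y0:y1,x0:x1],None,fx=f,fy=f,interpolation=cv2.INTER_CUBIC))
a=s["img"][150:300,240:450];b=e["img"][150:300,200:410]
cv2.imwrite("pics/crop1.png",np.vstack([cv2.resize(i,None,fx=2,fy=2,interpolation=cv2.INTER_CUBIC) for i in(a,b)]))
E
```

```text
A [ 0.4244 -0.0033  0.0183] 0.0001214201062454293
B [ 0.5037 -0.1268  0.0154] 0.0008012470947699424
C [0.4354 0.2809 0.0147] 0.0006589876890213778
tip [0.4916 0.3831 0.0939] 0.0034737787283476464
fanbase [0.5301 0.3875 0.0119] 0.0019405417306381759
postL top [ 0.6728 -0.2071  0.1616] 0.0022981268594222184
postR top [0.6468 0.1288 0.1625] 0.0005565191440354995
postL foot [ 0.6709 -0.2104  0.0134] 0.0012473269227596382
postR foot [0.6468 0.1297 0.0134] 0.0005947613122823062
bot0 [ 0.6335 -0.389   0.1349] 0.001119362588183877
bot1 [ 0.6276 -0.3666  0.0457] 0.0009380820362718112
```

View pics/crop1.png

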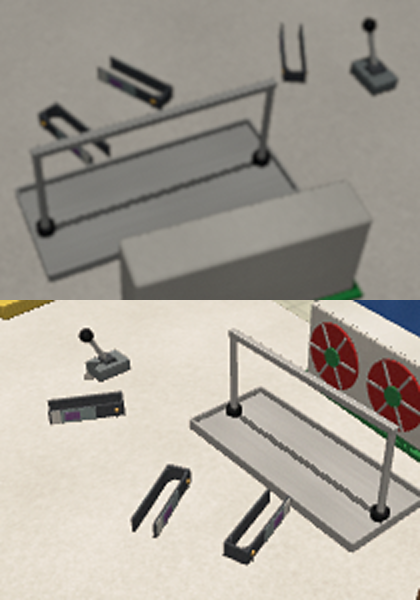

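The crops show A's crown at scene (320,200), B's crown at (267,208) facing the robot and C's crown at (386,188). I'll fly the wrist camera over C first.

Run:
```python
from h import *
np.set_printoptions(precision=4,suppress=True)
s=load("s1")
for n,c,o in [("A",(320,200),(292,184)),("B",(267,208),(289,229)),("C",(386.5,186),(386,164))]:
    a=plane(s,c,.015);b=plane(s,o,.015);u=(a-b)[:2];y=np.arctan2(u[1],u[0]);p=a-.012*np.r_[u/np.linalg.norm(u),0];p[2]=.25
    print(n,p,"len",np.linalg.norm(u),"yaw",y,"delta",delta(p,y+np.pi/2))
print(pose()[1])
```

```text
A [0.4698 0.017  0.25  ] len 0.12183918047978906 yaw 0.5618226360219238 delta (array([-0.4456, -0.5   ,  0.0003]), np.float64(-0.8495707905694414))
B [ 0.4741 -0.144   0.25  ] len 0.11588579725766268 yaw -2.7695552801424976 delta (array([-0.4954, -0.6532,  0.0004]), np.float64(-0.659785527994813))
C [0.4735 0.2641 0.25  ] len 0.11910676638316196 yaw -0.4298330032884403 delta (array([-0.379 , -0.2621,  0.0001]), np.float64(0.14208484874092275))
[[-0.9589  0.2838 -0.0002]
 [ 0.2838  0.9589 -0.001 ]
 [-0.     -0.001  -1.    ]]
```

```bash
python3 -m jog '[100,-0.05,-0.034,0,0.02,100,-0.05,-0.034,0,0.02,100,-0.05,-0.034,0,0.02,100,-0.05,-0.034,0,0.02,100,-0.05,-0.034,0,0.02,100,-0.05,-0.034,0,0.02,100,-0.05,-0.034,0,0.02,100,-0.02,-0.02,0,0]'
python3 - <<'E'
from h import *
np.set_printoptions(precision=4,suppress=True)
c=cam("wrist","wC1");print(c["T"],c["camera_matrix"]);print(delta([.4735,.2641,.25],-.43+np.pi/2))
E
```

```text
time_s: 1.2
ee_pos: [0.4478, 0.2446, 0.2484]
tool_rot: [3.141, -0.001, 2.714]
force: [-0.6, -0.2, 0.3]
finger_gap: 0.0859
[[ 0.4144  0.8687  0.2712  0.3789]
 [ 0.9101 -0.3963 -0.1213  0.2763]
 [ 0.0021  0.2971 -0.9548  0.3715]
 [ 0.      0.      0.      1.    ]] [[340.6396   0.     318.757 ]
 [  0.     340.6396 204.5681]
 [  0.       0.       1.    ]]
(array([-0.0131,  0.0311, -0.0017]), np.float64(-0.00024770192770340316))
```

View pics/wC1.png

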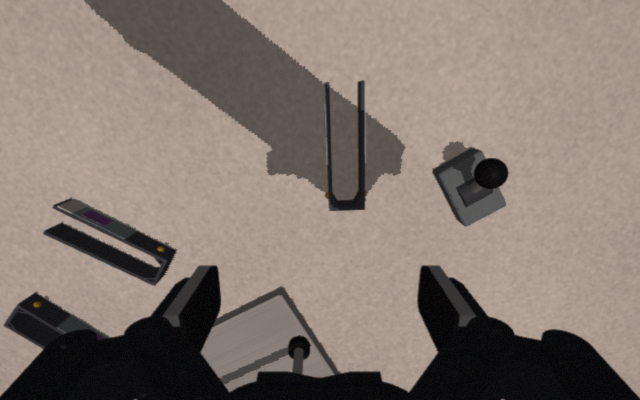

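The wrist view shows C pointing along the image rows, crown at (347,207) and brass pins near (328,196) and (365,196). A and B lie to the left with their pins visible, and the lever tip is at (491,173). I'll move over C and triangulate the pins from two wrist positions by brass colour.

```bash
python3 -m jog '[100,-0.006,0.012,0.01,0,100,-0.006,0.012,0.02,0,100,0,0.006,0.02,0,100,0,0,0.02,0,100,0,0,0,0,100,0,0,0,0,100,0,0,0,0,100,0,0,0,0]'
cat >> h.py <<'E'
def brass(c):
    v=cv2.cvtColor(c["img"],cv2.COLOR_BGR2HSV);m=cv2.inRange(v,(12,120,50),(35,255,255))
    n,_,st,ce=cv2.connectedComponentsWithStats(m);return [(ce[i].round(1),st[i,4]) for i in range(1,n) if st[i,4]>=2]
E
python3 - <<'E'
from h import *
np.set_printoptions(precision=4,suppress=True)
a=load("wC1");b=cam("wrist","wC2")
print(pose())
for c in(a,b):
  for p,n in brass(c): print(p,n,plane(c,p,.013))
E
```

```text
time_s: 2.25
ee_pos: [0.4739, 0.2707, 0.1754]
tool_rot: [3.139, 0.0, 2.717]
force: [-1.4, 0.6, -1.0]
finger_gap: 0.0852
(array([0.4739, 0.2707, 0.1755]), array([[-0.9112,  0.4121,  0.0016],
       [ 0.4121,  0.9111,  0.0026],
       [-0.0003,  0.0031, -1.    ]]))
[327.1 194.7] 15 [0.4743 0.2437 0.013 ]
[365.  193.5] 4 [0.4902 0.2819 0.013 ]
[160.5 248.8] 36 [0.4538 0.0435 0.013 ]
[ 36.4 304.3] 41 [ 0.454  -0.1325  0.013 ]
[336.1 201.3] 23 [0.49   0.2815 0.013 ]
[288.5 203.7] 16 [0.4747 0.2426 0.013 ]
[ 85.6 268.8] 63 [0.4538 0.0432 0.013 ]
```

Run:
```python
from h import *
np.set_printoptions(precision=4,suppress=True)
a=load("wC1");b=load("wC2")
print(tri(a,(327.1,194.7),b,(288.5,203.7)),tri(a,(365,193.5),b,(336.1,201.3)),tri(a,(160.5,248.8),b,(85.6,268.8)))
print(delta([.4823,.2621,.045],1.186))
```

```text
(array([0.4723, 0.2445, 0.0217]), np.float64(0.0003327541191925839)) (array([0.4884, 0.2818, 0.0184]), np.float64(5.918753486765148e-05)) (array([0.4536, 0.0443, 0.0142]), np.float64(5.715669014734822e-05))
(array([-0.0111, -0.0047,  0.1305]), np.float64(-0.039926083755302155))
```

```bash
python3 -m jog '[100,-0.011,-0.005,0.03,-0.04,100,0,0,0.04,0,100,0,0,0.035,0,100,0,0,0.02,0,100,0,0,0,0,100,0,0,0,0,100,0,0,0,0,100,0,0,0,0]'
python3 - <<'E'
from h import *
np.set_printoptions(precision=4,suppress=True)
b=cam("wrist","wC3");print(delta([.4823,.2621,.024],1.186))
for p,n in brass(b): print(p,n,plane(b,p,.013))
E
```

```text
time_s: 3.3
ee_pos: [0.487, 0.2642, 0.0529]
tool_rot: [3.129, 0.007, 2.757]
force: [0.9, -0.7, 0.1]
finger_gap: 0.0855
(array([ 0.0038, -0.0041,  0.0288]), np.float64(0.0006449461314530502))
[350.1 243. ] 45 [0.4901 0.2817 0.013 ]
[267.7 243.3] 35 [0.474  0.2421 0.013 ]
```

View pics/wC3.png

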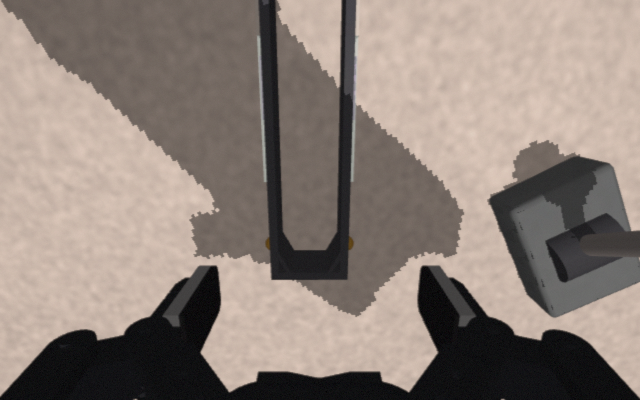

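```bash
python3 -m jog '[100,0.004,-0.004,0.015,0,80,0,0,0.011,0,66,0,0,0.003,0,62,0,0,0,0,62,0,0,0,0,62,0,0,0,0,62,0,0,0,0,62,0,0,0,0]'
python3 - <<'E'
from h import *
np.set_printoptions(precision=4,suppress=True)
b=cam("wrist","wC4");print(delta([.4823,.2621,.024],1.186))
for p,n in brass(b): print(p,n,plane(b,p,.013))
E
```

```text
time_s: 4.35
ee_pos: [0.482, 0.2622, 0.022]
tool_rot: [3.128, 0.007, 2.757]
force: [-0.5, 0.3, 0.4]
finger_gap: 0.053
(array([-0.0004,  0.    , -0.002 ]), np.float64(0.000734818505486956))
[267.1 280.9] 48 [0.4739 0.2419 0.013 ]
[366.3 280.3] 44 [0.4902 0.2821 0.013 ]
```

View pics/wC4.png

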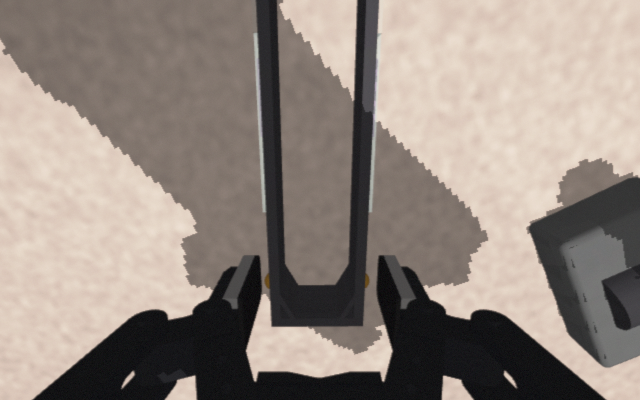

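Pads bracket the pins (267,281) and (366,280), centred along the pad width. I'll close and lift.

```bash
python3 -m jog '[30,0,0,0,0,30,0,0,0,0,30,0,0,0,0,30,0,0,0,0,30,0,0,0,0,30,0,0,0,0,30,0,0,0,0,30,0,0,0,0]';  python3 -m jog '[30,0,0,-0.015,0,30,0,0,-0.03,0,30,0,0,-0.05,0,30,0,0,-0.05,0,30,0,0,-0.05,0,30,0,0,-0.05,0,30,0,0,-0.03,0,30,0,0,-0.01,0]'
python3 - <<'E'
from h import *
np.set_printoptions(precision=4,suppress=True)
e=cam("side","e2");b=cam("wrist","wC5")
cv2.imwrite("pics/j1.png",np.vstack([cv2.resize(e["img"][60:260,140:400],None,fx=1.5,fy=1.5),cv2.resize(b["img"][:,125:515],None,fx=.7,fy=.7)[:, :0+273] if 0 else cv2.resize(b["img"][100:400,125:515],(390,300))]))
E
```

```text
time_s: 5.4
ee_pos: [0.4819, 0.2622, 0.0229]
tool_rot: [3.129, 0.007, 2.757]
force: [-0.5, -0.8, 1.5]
finger_gap: 0.0406
time_s: 6.4
ee_pos: [0.4768, 0.2578, 0.3204]
tool_rot: [3.129, 0.007, 2.757]
force: [0.3, 0.4, -1.1]
finger_gap: 0.0407
```

View pics/j1.png

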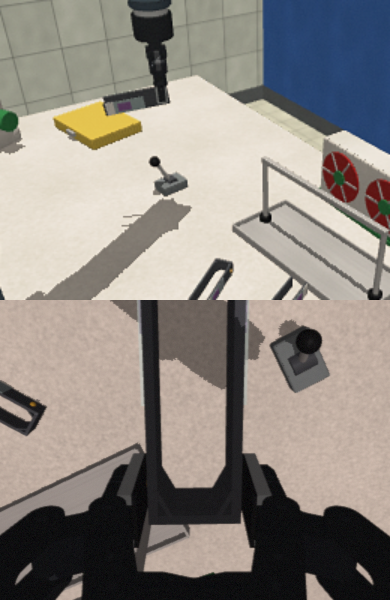

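The views show the carrier held level by the pins. Next I'll ease to about 43.7 mm so it swings.

```bash
python3 -m jog '[51.2,0,0,0,0,51.2,0,0,0,0,51.2,0,0,0,0,51.2,0,0,0,0,51.2,0,0,0,0,51.2,0,0,0,0,51.2,0,0,0,0,51.2,0,0,0,0]'
python3 - <<'E'
from h import *
np.set_printoptions(precision=4,suppress=True)
e=cam("side","e3");b=cam("wrist","wC6")
cv2.imwrite("pics/j2.png",np.vstack([cv2.resize(e["img"][60:260,140:400],None,fx=1.5,fy=1.5),cv2.resize(b["img"][100:400,125:515],(390,300))]))
# compute bar mid
s=load("s1");e=load("e1")
E
```

```text
time_s: 7.5
ee_pos: [0.4743, 0.2565, 0.314]
tool_rot: [3.138, 0.001, 2.757]
force: [0.2, -0.3, -2.6]
finger_gap: 0.044
```

View pics/j2.png

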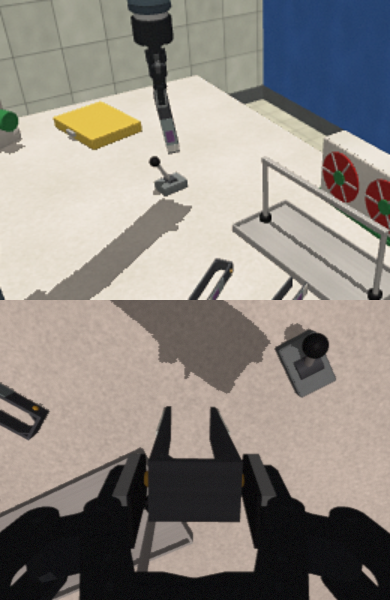

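Mostly swung, but still tilted. I'll wait longer at a slightly lighter grip.

```bash
python3 -m jog '[51.5,0,0,0,0,51.5,0,0,0,0,51.5,0,0,0,0,51.5,0,0,0,0,51.5,0,0,0,0,51.5,0,0,0,0,51.5,0,0,0,0,51.5,0,0,0,0]'
python3 - <<'E'
from h import *
np.set_printoptions(precision=4,suppress=True)
e=cam("side","e4");s=cam("scene","s4")
cv2.imwrite("pics/j3.png",np.vstack([cv2.resize(x,None,fx=3,fy=3) for x in (e["img"][80:180,210:300],s["img"][60:160,350:440])]))
E
```

```text
time_s: 8.6
ee_pos: [0.4744, 0.2565, 0.314]
tool_rot: [3.138, 0.001, 2.757]
force: [-0.6, 0.2, -1.6]
finger_gap: 0.0437
```

View pics/j3.png

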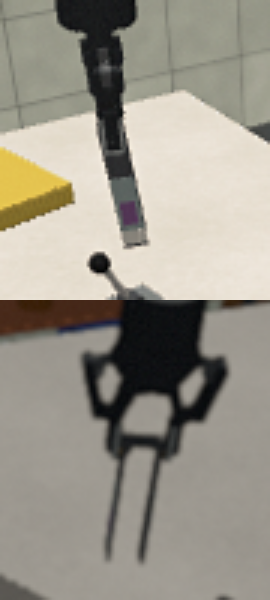

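Run:
```python
from h import *
np.set_printoptions(precision=2,suppress=True)
e=load("e4");w=load("wC6");p,r=pose()
for c in (e,w):
  for th in (-.2,-.1,0,.1,.2):
    d=np.array([np.sin(th),0,np.cos(th)]); n=np.array([np.cos(th),0,-np.sin(th)])
    q=[proj(c,p+r@(np.array([0,y,.009])+d*.116+n*x)) for y in(-.019,.019) for x in(-.013,.013)]
    print(th,*q)
w=cam("wrist","wC7")
v=cv2.cvtColor(w["img"],cv2.COLOR_BGR2GRAY)
print(v[150:270:6,255:400:6])
```

```text
-0.2 [262.5  158.99] [254.71 161.26] [261.32 153.63] [253.72 155.84]
-0.1 [259.08 160.2 ] [251.07 161.78] [257.98 154.81] [250.17 156.34]
0 [255.54 161.1 ] [247.39 161.98] [254.53 155.68] [246.58 156.52]
0.1 [251.92 161.69] [243.69 161.85] [251.   156.25] [242.97 156.38]
0.2 [248.25 161.96] [240.  161.4] [247.42 156.5 ] [239.37 155.92]
-0.2 [293.47 248.5 ] [293.2  215.41] [342.25 248.47] [342.47 215.38]
-0.1 [293.42 233.59] [292.9  200.76] [342.28 233.56] [342.75 200.74]
0 [293.26 218.82] [292.48 186.16] [342.42 218.8 ] [343.14 186.14]
0.1 [292.98 204.15] [291.93 171.58] [342.67 204.13] [343.65 171.56]
0.2 [292.59 189.55] [291.25 156.97] [343.04 189.53] [344.29 156.95]
[[171 177 177 171 177  97  98  99  99  96  96  95  97  96  99  93  97  99
   92  98  99  93  97 173 164]
 [174 176 175 174 174 102 102  96  96  96  97  94  97  98  99  97  97  93
   93  96  94  94 152 166 177]
 [176 170 168 175 165 163 117 104 176  93  96  97  99  96  95  95  98  96
   94  92 110 125 171 171 168]
 [178 176 172 175 172 174 176 182 173 134  96  99  94  98  92  99  97  98
   95 101 172 171 173 169 168]
 [
[... 978 characters left out ...]
68 174 177 173 170 167  20  26  34 173
  169 180 174 177 173 174 170]
 [169 172 178 174 169  23  23 178 177 174 176 168 177 169  24  24  23 171
  180 167 172 173 173 171 174]
 [168 176 173 173 118  22  23 173 173 177 180 166 174 176  24  25  24 104
  168 170 173 183 179 169 172]
 [173 174 165 170  31  25  22 179 176 173 175 173 165 173  21  26  25  24
  168 174 177 174 173 174 175]
 [104  63  61 176  26  24  24 177 179 172 176 167 178 168  68  24  25  25
  144 173 176 172 171 169 178]
 [ 58  59   8  85  26  27  26 127 164 169 166 171 169 171 154  21  26  27
   19  19  52  58 173 181 176]
 [ 60  49   9  45  33  33  30  32  33  35  31  32  31  31  31  31  32  31
   34   8  16  58  67 135 176]]
```

Tilt measures about −0.1 rad (6°) in both views. I'll ease slightly more.

```bash
python3 -m jog '[52,0,0,0,0,52,0,0,0,0,52,0,0,0,0,52,0,0,0,0,52,0,0,0,0,52,0,0,0,0,52,0,0,0,0,52,0,0,0,0]'
cat >> h.py <<'E'
def tilt(c):
    "far row of dark leg tips between the fingers -> tilt (rad about tool y); plumb = 0"
    p,r=pose();g=cv2.cvtColor(c["img"],cv2.COLOR_BGR2GRAY)
    m=(g[120:262,285:350]<50); rows=[]
    for h in(m[:,:32],m[:,32:]):
        k=np.where(h.sum(1)>=2)[0]; rows.append(k.min()+120 if len(k) else None)
    t=np.linspace(-.6,.6,121);f=[]
    for th in t:
        d=np.array([np.sin(th),0,np.cos(th)]);n=np.array([np.cos(th),0,-np.sin(th)])
        f.append(min(proj(c,p+r@(np.array([0,.019,.009])+d*.116+n*x))[1] for x in(-.013,.013)))
    return rows,[None if q is None else round(float(np.interp(-q,-np.array(f)[::1] if f[0]>f[-1] else -np.array(f),t)),3) for q in rows]
E
python3 - <<'E'
from h import *
w=cam("wrist","wC8");print(tilt(w),tilt(load("wC7")))
s=load("s1");e=load("e1")
L,_=tri(s,(260,227),e,(396,215));Rr,_=tri(s,(376,193),e,(317,167));print((L+Rr)/2)
E
```

```text
time_s: 9.75
ee_pos: [0.4744, 0.2565, 0.314]
tool_rot: [3.138, 0.001, 2.757]
force: [-0.2, 0.4, -2.9]
finger_gap: 0.0446
([np.int64(198), np.int64(199)], [-0.082, -0.089]) ([np.int64(202), np.int64(203)], [-0.109, -0.116])
[ 0.6598151  -0.039156    0.16203929]
```

```bash
python3 -m jog '[30,0,0,0,0,30,0,0,0,0,30,0,0,-0.02,0.18,30,0,0,-0.01,0.18,30,0,0,0,0.18,30,0,0,0,0.18,30,0,0,0,0.18,30,0,0,0,0.18]'
python3 - <<'E'
from h import *
print(pose()[0],ctrl.get_obs()["qpos"],ctrl.get_obs()["finger_gap"],delta([.653,.0506,.33],.077))
w=cam("wrist","wC9");print(tilt(w))
E
```

```text
time_s: 10.8
ee_pos: [0.4743, 0.2563, 0.3451]
tool_rot: [3.139, -0.003, 1.642]
force: [-0.2, 0.3, -1.7]
finger_gap: 0.0404
[0.47426281 0.25626441 0.34505468] [-0.85198479  0.25501473  0.33489669  1.738205   -0.09255589  1.16002004
 -0.418805  ] 0.040434945721603104 (array([-0.218 ,  0.1635,  0.0147]), np.float64(-0.005399191298568029))
([np.int64(208), np.int64(209)], [-0.142, -0.149])
```

```bash
python3 -m jog '[30,-0.02,0.015,0,0,30,-0.04,0.03,0,0,30,-0.045,0.034,0,0,30,-0.045,0.034,0,0,30,-0.04,0.03,0,0,30,-0.02,0.015,0,0,30,-0.008,0.006,0,0,30,0,0,0,0]'
python3 - <<'E'
from h import *
print(pose()[0],ctrl.get_obs()["finger_gap"],delta([.653,.0506,.33],.077))
w=cam("wrist","wC10");print(tilt(w))
e=cam("side","e5");s=cam("scene","s5")
cv2.imwrite("pics/j4.png",np.hstack([w["img"][:,120:520],np.vstack([cv2.resize(x,(400,200)) for x in (e["img"][80:230,250:550],s["img"][100:250,230:530])])]))
E
```

```text
time_s: 11.85
ee_pos: [0.6585, 0.0485, 0.3433]
tool_rot: [3.14, -0.005, 1.664]
force: [-0.4, -0.1, -1.4]
finger_gap: 0.0408
[0.65845866 0.04845901 0.34325992] 0.04078983952000733 (array([ 0.0026, -0.0053,  0.0133]), np.float64(0.016366840895069457))
([np.int64(209), np.int64(209)], [-0.158, -0.158])
```

View pics/j4.png

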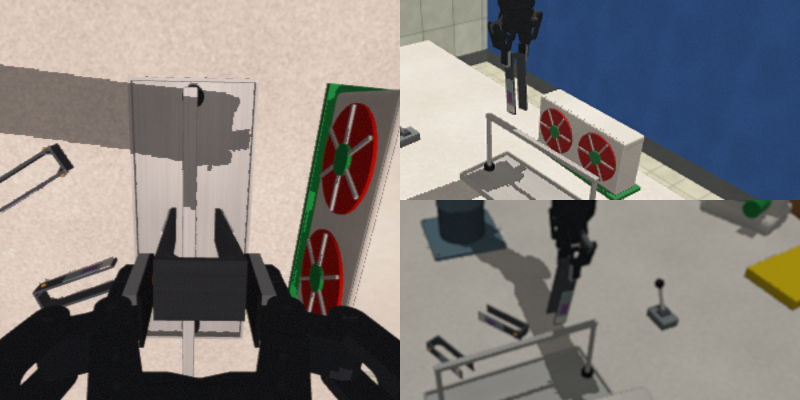

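The wrist view shows the bar running between the leg tips (cols about 303–317), the carrier hanging roughly plumb, and A and B still in place. I'll ease again here and measure the bar line.

```bash
python3 -m jog '[52,0,0,0,0,52,0,0,0,0,52,0,0,0,0,52,0,0,0,0,52,0,0,0,0,52,0,0,0,0,52,0,0,0,0,52,0,0,0,0]'
python3 - <<'E'
from h import *
np.set_printoptions(precision=4,suppress=True)
w=cam("wrist","wC11");print(tilt(w),ctrl.get_obs()["finger_gap"])
g=cv2.cvtColor(w["img"],cv2.COLOR_BGR2GRAY).astype(int)
for r in(150,345,360):
    gx=np.diff(g[r-2:r+3].mean(0));print(r,[(i,int(gx[i])) for i in range(290,330) if abs(gx[i])>8])
L=[plane(w,(310,110),.171),plane(w,(309,350),.171)];print(L)
d=L[0]-L[1];print(np.arctan2(d[1],d[0])%np.pi-np.pi/2)
p,r=pose();x=L[1]+d*(p[1]-L[1][1])/d[1];print("bar x at tcp y",x,p)
E
```

```text
time_s: 13.0
ee_pos: [0.6571, 0.053, 0.344]
tool_rot: [3.14, -0.007, 1.67]
force: [-0.0, 0.1, -2.0]
finger_gap: 0.0443
([np.int64(196), np.int64(197)], [-0.061, -0.068]) 0.045162646681361676
150 []
345 [(301, -28), (312, -12), (313, 19), (314, 12)]
360 [(301, -32), (303, 10), (312, -16), (313, 25), (314, 12)]
[array([0.6438, 0.1205, 0.171 ]), array([ 0.6649, -0.1203,  0.171 ])]
0.0872034234362924
bar x at tcp y [0.6497 0.0529 0.171 ] [0.6571 0.0529 0.344 ]
```

```bash
python3 - <<'E'
from h import *
print(delta([.651,.0506,.275],.083))
E
python3 -m jog '[30,0,0,0,0,30,0,0,0,0,30,0,-0.006,0.01,0,30,0,0,0.02,0,30,0,0,0.015,0,30,0,0,0.01,0,30,0,0,0,0,30,0,0,0,0]'
python3 - <<'E'
from h import *
np.set_printoptions(precision=4,suppress=True)
print(delta([.651,.0506,.25],.083))
w=cam("wrist","wC12");print(tilt(w),ctrl.get_obs()["finger_gap"])
g=cv2.cvtColor(w["img"],cv2.COLOR_BGR2GRAY).astype(int)
print(g[170:250:8,275:365:3]);print(g[350,275:365:3])
E
```

```text
(array([-0.0022, -0.0064,  0.0689]), np.float64(0.01604647291507444))
time_s: 14.05
ee_pos: [0.6498, 0.0526, 0.2858]
tool_rot: [3.141, -0.007, 1.67]
force: [0.1, -0.6, -0.9]
finger_gap: 0.0406
(array([-0.0023,  0.0009,  0.0358]), np.float64(0.015922451394968062))
([np.int64(206), np.int64(206)], [-0.13, -0.13]) 0.040480095912348045
[[205 199 196 195 184  99 101 103 103 102 102 102  98 108 105 107 108 106
  101 102 102 104 103 102 102 101 112 207 204 203]
 [205 208 207 207 203 204 206 209 206 102 186 209 145 108 105 106 106 104
  136 100 191 148 119 128 192 192 193 206 202 201]
 [204 205 205 204 203 201 205 206 210 204 209 206 143 108 105 107 106 105
  200 202 200 204 205 207 203 202 199 203 199 198]
 [202 202 204 202 201 200 202 204 205 201 207 204 129 107 103 105 105 106
  199 199 196 201 200 205 201 198 197 200 197 196]
 [200 198 202 198 198 196 201 203 203 200 202 201 126 107 103 105 104 111
  198 195 193 200 197 201 199 195 195 196 194 193]
 [196 195 199 193 156  38  37 166 198 196 200 197 116 105 102 102 104 119
  196 193  72  33  40 174 196 193 194 192 193 191]
 [193 190 195 180  51  33  33 168 196 195 198 194 110 105 102 104 104 131
  193 189  55  33  34  36 131 190 194 187 188 187]
 [189 188 182  75  33  34  32 164 190 194 193 193 110 105 100 104 103 145
  190 187  44  30  30  33  35  85 189 186 188 186]
 [186 185 139  35  33  31  31 162 187 192 191 189 105 104 102 101 102 166
  188 184  39  31  33  31  32  33  78 184 189 184]
 [185 154  32  34  32  29  39 185 185 192 188 188 194 206 198 200 198 178
  187 185 109  33  32  31  31  33  34  37 181 184]]
[179 177 179 180 180 176 178 181 181 178  82 102 188 187 188 187  56 177
 175 179 179 178 178 176 181 176 174 176 171 173]
```

```bash
python3 -m jog '[30,-0.002,0.003,0,0.015,30,0,0,0.015,0,30,0,0,0.02,0,30,0,0,0.02,0,30,0,0,0.015,0,30,0,0,0.01,0,30,0,0,0.0,0,30,0,0,0,0]'
python3 - <<'E'
from h import *
np.set_printoptions(precision=4,suppress=True)
print(pose()[0],delta([.653,.0506,.171],.08))
w=cam("wrist","wC13");print(ctrl.get_obs()["finger_gap"])
e=cam("side","e6");s=cam("scene","s6")
cv2.imwrite("pics/j5.png",np.hstack([w["img"][:,120:520],np.vstack([cv2.resize(x,(400,200)) for x in (e["img"][110:235,280:530],s["img"][125:250,250:500])])]))
E
```

```text
time_s: 15.1
ee_pos: [0.6541, 0.0513, 0.2019]
tool_rot: [3.139, -0.007, 1.653]
force: [-0.0, -1.1, -1.8]
finger_gap: 0.0404
[0.6541 0.0513 0.2019] (array([-0.0008, -0.0013,  0.0308]), np.float64(0.002629946733048172))
0.04045811903299144
```

View pics/j5.png

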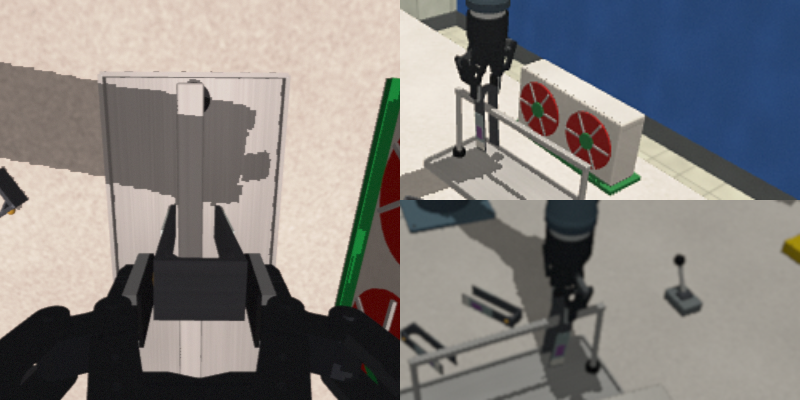

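Legs are astride the bar (bar cols 178–203, crown 154–246), so I need about 4 mm toward −x. I'll correct that and lower to seat.

```bash
python3 -m jog '[30,0,-0.004,0,0,30,0,0,0.01,0,30,0,0,0.01,0,30,0,0,0.006,0,30,0,0,0.003,0,30,0,0,0.0,0,30,0,0,0.0,0,30,0,0,0,0]'
python3 - <<'E'
from h import *
np.set_printoptions(precision=4,suppress=True)
print(pose()[0],ctrl.get_obs()["force"],ctrl.get_obs()["moment"])
E
```

```text
time_s: 16.25
ee_pos: [0.6506, 0.0519, 0.1743]
tool_rot: [3.137, -0.009, 1.654]
force: [-0.7, 0.5, 1.6]
finger_gap: 0.0404
[0.6506 0.0519 0.1743] [-0.7064  0.4658  1.5514] [0.0159 0.313  0.0472]
```

```bash
python3 -m jog '[30,0,0,0.002,0,30,0,0,0.002,0,30,0,0,0,0,52,0,0,0,0,52,0,0,0,0,52,0,0,0,0,52,0,0,0,0,52,0,0,0,0]';python3 -m jog '[56,0,0,0,0,60,0,0,0,0,70,0,0,0,0,75,0,0,0,0,75,0,0,0,0,75,0,0,0,0,75,0,0,0,0,75,0,0,0,0]'
```

```text
time_s: 17.25
ee_pos: [0.6508, 0.0522, 0.1733]
tool_rot: [3.137, -0.011, 1.654]
force: [-1.5, 0.5, 1.3]
finger_gap: 0.0443
time_s: 18.25
ee_pos: [0.6512, 0.0524, 0.1731]
tool_rot: [3.136, -0.011, 1.654]
force: [-0.3, 1.0, 0.1]
finger_gap: 0.0639
```

```bash
python3 -m jog '[75,0,0,-0.01,0,75,0,0,-0.02,0,75,0,0,-0.02,0,75,0,0,-0.03,0,75,0,0,-0.03,0,75,0,0,-0.03,0,75,0,0,-0.01,0,75,0,0,0,0]'
python3 - <<'E'
from h import *
np.set_printoptions(precision=4,suppress=True)
w=cam("wrist","wC14")
for p,n in brass(w): print(p,n,plane(w,p,.161),plane(w,p,.013))
e=cam("side","e7");s=cam("scene","s7")
cv2.imwrite("pics/j6.png",np.hstack([w["img"][:,120:520],np.vstack([cv2.resize(x,(400,200)) for x in (e["img"][110:235,280:530],s["img"][125:250,250:500])])]))
E
```

```text
time_s: 19.25
ee_pos: [0.6515, 0.0498, 0.337]
tool_rot: [3.128, -0.011, 1.653]
force: [-0.2, 0.6, -0.3]
finger_gap: 0.064
[463.5 146.5] 2 [0.7781 0.0986 0.161 ] [0.8442 0.0858 0.013 ]
[448.  150.5] 2 [0.7651 0.094  0.161 ] [0.8248 0.079  0.013 ]
[163.2 154.2] 5 [0.5161 0.0707 0.161 ] [0.4529 0.0442 0.013 ]
[447.  155.5] 4 [0.765  0.0896 0.161 ] [0.8247 0.0723 0.013 ]
[446. 162.] 5 [0.7652 0.0838 0.161 ] [0.825  0.0637 0.013 ]
[476.  162.5] 2 [0.7921 0.0855 0.161 ] [0.8652 0.0662 0.013 ]
[475.  166.5] 2 [0.792  0.0819 0.161 ] [0.865  0.0608 0.013 ]
[474.  169.5] 2 [0.7917 0.0791 0.161 ] [0.8645 0.0567 0.013 ]
[183.2 180.5] 12 [0.5327 0.0485 0.161 ] [0.4777 0.0109 0.013 ]
[293.1 186.4] 17 [0.631  0.0508 0.161 ] [0.6245 0.0144 0.013 ]
[338.8 187.2] 14 [0.6723 0.0533 0.161 ] [0.6862 0.0182 0.013 ]
[428.  256.5] 2 [ 0.7652 -0.0085  0.161 ] [ 0.8249 -0.0741  0.013 ]
[427.  261.5] 2 [ 0.7651 -0.0138  0.161 ] [ 0.8249 -0.0821  0.013 ]
[426. 268.] 3 [ 0.7654 -0.0208  0.161 ] [ 0.8252 -0.0925  0.013 ]
[448.  272.5] 2 [ 0.7879 -0.024   0.161 ] [ 0.8588 -0.0973  0.013 ]
[449. 277.] 3 [ 0.7898 -0.0288  0.161 ] [ 0.8617 -0.1045  0.013 ]
[449.  287.5] 2 [ 0.792  -0.0404  0.161 ] [ 0.865  -0.1217  0.013 ]
[164.3 292.4] 20 [ 0.5106 -0.0667  0.161 ] [ 0.4448 -0.1611  0.013 ]
[448.  291.5] 2 [ 0.7919 -0.0449  0.161 ] [ 0.8648 -0.1285  0.013 ]
```

View pics/j6.png

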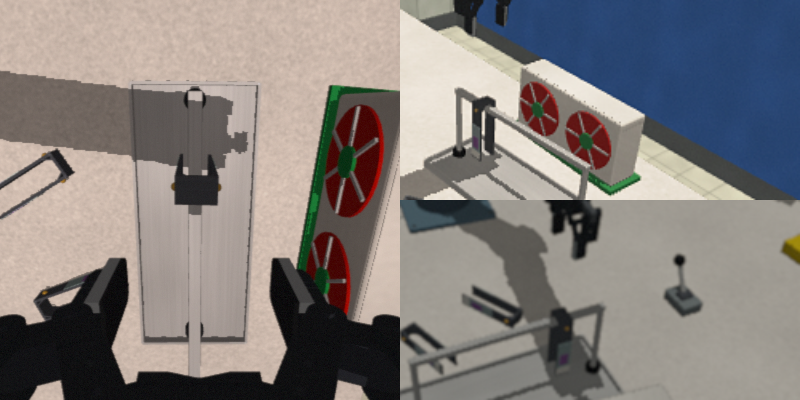

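C hangs on the bar with its pins at (0.6517, 0.052). On to A: pins (0.4529,0.0442) and (0.4777,0.0109), 41 mm apart, as before.

```bash
python3 -m jog '[75,0,0,-0.01,0.17,75,0,0,0,0.17,75,0,0,0,0.17,75,0,0,0,0.17,75,0,0,0,0.17,75,0,0,0,0.16,100,0,0,0,0,100,0,0,0,0]'
python3 - <<'E'
from h import *
print(ctrl.get_obs()["qpos"].round(2) if hasattr(ctrl.get_obs()["qpos"],"round") else ctrl.get_obs()["qpos"],delta([.4653,.0276,.15],-.93),pose()[1].round(2).tolist())
E
```

```text
time_s: 20.4
ee_pos: [0.6462, 0.0501, 0.3343]
tool_rot: [-3.13, 0.003, 0.615]
force: [1.0, -0.2, 0.4]
finger_gap: 0.0853
[-0.57  0.53  0.66  1.47 -0.34  1.26 -0.83] (array([-0.1603, -0.0838,  0.1857]), np.float64(-0.026220161290422705)) [[0.82, 0.58, -0.01], [0.58, -0.82, 0.01], [-0.0, -0.01, -1.0]]
```

```bash
python3 -m jog '[100,-0.03,-0.016,0,-0.02,100,-0.045,-0.024,0,0,100,-0.045,-0.024,0.03,0,100,-0.03,-0.015,0.04,0,100,-0.01,-0.005,0.045,0,100,0,0,0.04,0,100,0,0,0.02,0,100,0,0,0.0,0]'
python3 - <<'E'
from h import *
np.set_printoptions(precision=4,suppress=True)
b=cam("wrist","wA1");print(delta([.4653,.0276,.05],-.93))
for p,n in brass(b):
    if n>8: print(p,n,plane(b,p,.013))
E
```

```text
time_s: 21.4
ee_pos: [0.4605, 0.0235, 0.1554]
tool_rot: [-3.13, -0.001, 0.658]
force: [1.0, 0.2, 0.5]
finger_gap: 0.0855
(array([0.0056, 0.0004, 0.1062]), np.float64(0.016743655975463234))
[295.5 189.5] 24 [0.4532 0.0439 0.013 ]
[347.4 191.6] 25 [0.4775 0.0098 0.013 ]
```

```bash
python3 -m jog '[100,0.005,0.001,0.02,0.03,100,0,0,0.035,0,100,0,0,0.03,0,100,0,0,0.015,0,100,0,0,0,0,100,0,0,0,0,100,0,0,0,0,100,0,0,0,0]'
python3 - <<'E'
from h import *
np.set_printoptions(precision=4,suppress=True)
b=cam("wrist","wA2");print(delta([.4653,.0269,.0225],-.952))
for p,n in brass(b):
    if n>8: print(p,n,plane(b,p,.013))
E
```

```text
time_s: 22.45
ee_pos: [0.4745, 0.0286, 0.0622]
tool_rot: [-3.137, -0.018, 0.633]
force: [0.7, -0.8, -0.2]
finger_gap: 0.0854
(array([-0.0091, -0.0039,  0.0395]), np.float64(0.014193548439732862))
[273.8 259.3] 33 [0.453  0.0443 0.013 ]
[350.3 260.2] 43 [0.4779 0.0097 0.013 ]
```

```bash
python3 -m jog '[100,-0.009,-0.004,0.012,0.014,90,0,0,0.015,0,75,0,0,0.009,0,62,0,0,0.003,0,62,0,0,0,0,62,0,0,0,0,62,0,0,0,0,62,0,0,0,0]'
python3 - <<'E'
from h import *
np.set_printoptions(precision=4,suppress=True)
b=cam("wrist","wA3");print(delta([.4653,.0269,.0225],-.952))
for p,n in brass(b):
    if n>8: print(p,n,plane(b,p,.013))
E
```

```text
time_s: 23.5
ee_pos: [0.4677, 0.0275, 0.0224]
tool_rot: [-3.138, -0.021, 0.62]
force: [0.5, 0.3, 0.7]
finger_gap: 0.0532
(array([-0.0023, -0.0009, -0.0002]), np.float64(0.0010648155374282098))
[268.2 287. ] 40 [0.4527 0.0444 0.013 ]
[366.5 286.5] 53 [0.4781 0.0093 0.013 ]
```

```bash
python3 -m jog '[62,-0.003,-0.001,0,0,62,0,0,0,0,30,0,0,0,0,30,0,0,0,0,30,0,0,0,0,30,0,0,0,0,30,0,0,0,0,30,0,0,0,0]';  python3 -m jog '[30,0,0,-0.015,0,30,0,0,-0.03,0,30,0,0,-0.05,0,30,0,0,-0.05,0,30,0,0,-0.06,0,30,0,0,-0.05,0,30,0,0,-0.04,0,30,0,0,-0.02,0]'; python3 -m jog '[52,0,0,0,0,52,0,0,0,0,52,0,0,0,0,52,0,0,0,0,52,0,0,0,0,52,0,0,0,0,52,0,0,0,0,52,0,0,0,0]'
python3 - <<'E'
from h import *
w=cam("wrist","wA4");print(tilt(w),ctrl.get_obs()["finger_gap"]);g=cv2.cvtColor(w["img"],cv2.COLOR_BGR2GRAY).astype(int);print(g[150:330:10,270:370:5])
E
```

```text
time_s: 24.55
ee_pos: [0.4646, 0.0265, 0.0233]
tool_rot: [-3.138, -0.022, 0.62]
force: [-0.9, -0.4, 2.0]
finger_gap: 0.0408
time_s: 25.55
ee_pos: [0.4561, 0.0198, 0.3501]
tool_rot: [-3.133, -0.019, 0.615]
force: [0.8, 0.5, -3.2]
finger_gap: 0.041
time_s: 26.55
ee_pos: [0.4541, 0.019, 0.3481]
tool_rot: [-3.131, -0.015, 0.613]
force: [-0.5, -0.6, -0.5]
finger_gap: 0.0441
([np.int64(120), np.int64(136)], [0.461, 0.352]) 0.044731975364022576
[[ 86  88  91  90  89  90  33  21  85  91  90  92  90  86  27  88  89 164
  160 157]
 [ 87  87  89  91  91  92  27  22  92  91  91  93 105  65  21 165 160 167
  164 169]
 [ 91  86  88  92  92  52  27  34  92  92  93 158 167  29  69 172 161 167
  160 167]
 [ 91  91  88  89  89  30  28  27  62  91 161 127  21  29 148 165 162 170
  167 168]
 [ 93  93  93  91  92  91  91  91 158 147  87  46  21  21 165 161 168 164
  168 169]
 [ 89  92  88  90  91  89 111 168 162 162 165 168 170 167 173 163 164 160
  165 159]
 [ 85  93  94  96  93 167 165 157 170 167 167 162 166 158 158 167 161 167
  162 166]
 [ 92  90  92 147 167 170 169 162 168 164 162 159 164 163 166 1
[... 172 characters left out ...]
 167 164
  159 159]
 [168 162 169 166 167 171 171 165 161 169 166 167 166 162 164 159 168 161
  161 160]
 [112 164 173 170 165 161 166 172 161 166 161 163 168 157 164 158 167 164
  170 164]
 [ 63 164 170 169 173 169 168 167 168 171 164 168 163 168 165 167 168 160
  164 163]
 [ 39 164 167 170 169 164 157 168 164 169 163 167 162 164 164 163 158 160
  157 160]
 [ 41 167 167 168 164 166 165 161 170 161 164 165 163 162 163 165 165 163
  166 159]
 [133 162 159 166 167 160 166 159 158 161 158 161 159 164 160 163 162 164
  164 162]
 [164 158 160 164 157 162 159 163 163 165 158 161 165 161 164 159 159 159
  161 163]
 [159 164 162 163 158 165 160 161 162 165 161 161 166 159 158 163 161 163
  158 160]]
```

No load in the grip, so A appears to have dropped. I'll look.

Run:
```python
from h import *
w=load("wA4")
e=cam("side","e8");s=cam("scene","s8")
cv2.imwrite("pics/j7.png",np.hstack([w["img"][:,120:520],np.vstack([cv2.resize(x,(400,200)) for x in (e["img"][160:310,180:480],s["img"][125:275,230:530])])]))
```

```text
(no output)
```

View pics/j7.png

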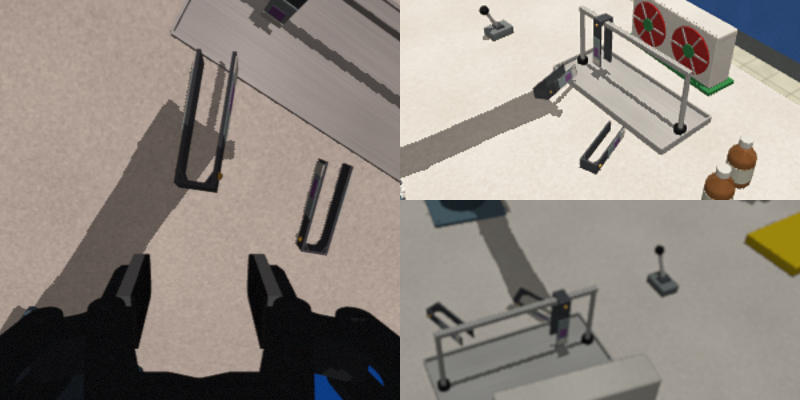

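A lies with its crown on the bench near wrist px (317,187) and its open ends on the tray rim. It is not damaged and its pins can still be reached, B is undisturbed and C still hangs. I'll go over A and re-measure.

Run:
```python
from h import *
np.set_printoptions(precision=4,suppress=True)
w=load("wA4")
for p,n in brass(w):
    if n>5: print(p,n,plane(w,p,.015))
L=plane(w,(297,184),.015);Rr=plane(w,(337,190),.015);d=Rr-L
print(L,Rr,np.linalg.norm(d)); yaw=np.arctan2(d[1],d[0]);n=np.array([-d[1],d[0],0]);n/=np.linalg.norm(n)
open_=plane(w,(336,52),.03)
if (open_-L)@n<0:n=-n
m=(L+Rr)/2+n*.012;m[2]=.14;print(m,yaw,open_,delta(m,yaw))
```

```text
[339.1 175.6] 27 [ 0.4526 -0.0111  0.015 ]
[634.6 180. ] 27 [ 0.679  -0.3416  0.015 ]
[625.4 183.4] 16 [ 0.6687 -0.3352  0.015 ]
[624.8 207.5] 6 [ 0.6452 -0.3613  0.015 ]
[595.2 240.7] 83 [ 0.5875 -0.3658  0.015 ]
[419.7 238.6] 19 [ 0.4451 -0.1599  0.015 ]
[629.1 270. ] 758 [ 0.5843 -0.4411  0.015 ]
[0.4096 0.0292 0.015 ] [ 0.4346 -0.0207  0.015 ] 0.05578119370974517
[0.4328 0.0096 0.14  ] -1.1075144476121517 [0.5739 0.0828 0.03  ] (array([-0.0259, -0.0022,  0.2078]), np.float64(0.15029698665794866))
```

Its apparent size is too big (55 mm rather than 38), so that frame caught it mid-fall. I'll advance the clock a little and take a fresh look.

```bash
python3 -m jog '[100,0,0,0,0,100,0,0,0,0,100,0,0,0,0,100,0,0,0,0,100,0,0,0,0,100,0,0,0,0,100,0,0,0,0,100,0,0,0,0]'
python3 - <<'E'
from h import *
np.set_printoptions(precision=4,suppress=True)
w=cam("wrist","wA5")
for p,n in brass(w):
    if n>5: print(p,n,plane(w,p,.013))
e=cam("side","e9");s=cam("scene","s9")
cv2.imwrite("pics/j8.png",np.hstack([w["img"][:,120:520],np.vstack([cv2.resize(x,(400,200)) for x in (e["img"][160:310,180:480],s["img"][125:275,230:530])])]))
E
```

```text
time_s: 27.7
ee_pos: [0.4542, 0.0191, 0.3483]
tool_rot: [-3.131, -0.016, 0.613]
force: [0.3, 0.6, 0.2]
finger_gap: 0.0854
[303.  141.9] 7 [0.4617 0.0549 0.013 ]
[334.  142.3] 11 [0.4851 0.0208 0.013 ]
[419.6 238.9] 17 [ 0.4445 -0.161   0.013 ]
[608.2 236.3] 6 [ 0.6035 -0.3776  0.013 ]
[629.9 271.9] 662 [ 0.5835 -0.4467  0.013 ]
```

View pics/j8.png

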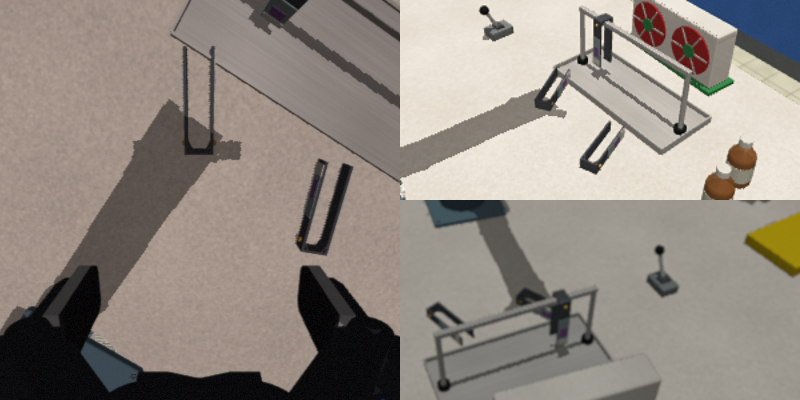

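A is at rest, crown at wrist px (318,152), open ends just on the tray rim, pins at (0.4617,0.0549) and (0.4851,0.0208), 41 mm apart. I'll regrasp it.

```bash
python3 - <<'E'
from h import *
print(delta([.4734,.0379,.1],-.969))
E
python3 -m jog '[100,0.006,-0.002,0.03,0.02,100,0,0,0.06,0,100,0,0,0.06,0,100,0,0,0.06,0,100,0,0,0.04,0,100,0,0,0.02,0,100,0,0,0.0,0,100,0,0,0.0,0]'
python3 - <<'E'
from h import *
np.set_printoptions(precision=4,suppress=True)
b=cam("wrist","wA6");print(delta([.4734,.0379,.05],-.969))
for p,n in brass(b):
    if n>8: print(p,n,plane(b,p,.013),plane(b,p,.017))
E
```

```text
(array([ 0.0226, -0.0017,  0.2487]), np.float64(0.011822977036728854))
time_s: 28.85
ee_pos: [0.4649, 0.0313, 0.0722]
tool_rot: [-3.133, -0.022, 0.595]
force: [-0.5, 0.7, 0.4]
finger_gap: 0.0853
(array([ 0.0101, -0.0004,  0.0226]), np.float64(-0.005923447209485566))
[356.8 222.2] 47 [0.4855 0.02   0.013 ] [0.4864 0.0211 0.017 ]
[281.9 223.2] 29 [0.4609 0.0549 0.013 ] [0.4623 0.0553 0.017 ]
```

```bash
python3 -m jog '[100,0.01,0,0.015,0,90,0,0,0.015,0,75,0,0,0.011,0,62,0,0,0.006,0,62,0,0,0,0,62,0,0,0,0,62,0,0,0,0,62,0,0,0,0]'
python3 - <<'E'
from h import *
np.set_printoptions(precision=4,suppress=True)
b=cam("wrist","wA7");print(delta([.4735,.038,.0235],-.962))
for p,n in brass(b):
    if n>8: print(p,n,plane(b,p,.013))
E
```

```text
time_s: 29.9
ee_pos: [0.4762, 0.039, 0.0242]
tool_rot: [-3.134, -0.026, 0.596]
force: [-0.4, -0.1, 0.5]
finger_gap: 0.0528
(array([-0.0028, -0.0006,  0.0006]), np.float64(-0.012329776535372261))
[367.6 287.1] 59 [0.4855 0.0194 0.013 ]
[270.1 288.4] 29 [0.4604 0.0549 0.013 ]
```

```bash
python3 -m jog '[62,-0.003,-0.001,0.001,-0.01,62,0,0,0,0,30,0,0,0,0,30,0,0,0,0,30,0,0,0,0,30,0,0,0,0,30,0,0,0,0,30,0,0,0,0]';  python3 -m jog '[30,0,0,-0.015,0,30,0,0,-0.03,0,30,0,0,-0.05,0,30,0,0,-0.05,0,30,0,0,-0.06,0,30,0,0,-0.05,0,30,0,0,-0.04,0,30,0,0,-0.02,0]'; python3 -m jog '[51,0,0,0,0,51,0,0,0,0,51,0,0,0,0,51,0,0,0,0,51,0,0,0,0,51,0,0,0,0,51,0,0,0,0,51,0,0,0,0]'
python3 - <<'E'
from h import *
w=cam("wrist","wA8");print(tilt(w),ctrl.get_obs()["finger_gap"],delta([.659,-.039,.345],.08),ctrl.get_obs()["qpos"]);g=cv2.cvtColor(w["img"],cv2.COLOR_BGR2GRAY).astype(int);print(g[150:330:10,270:370:5])
E
```

```text
time_s: 30.95
ee_pos: [0.4731, 0.0383, 0.0241]
tool_rot: [-3.133, -0.027, 0.606]
force: [-0.7, -0.1, 1.9]
finger_gap: 0.0405
time_s: 31.95
ee_pos: [0.4635, 0.0292, 0.3503]
tool_rot: [-3.128, -0.021, 0.602]
force: [0.6, -0.0, -2.2]
finger_gap: 0.0403
time_s: 32.95
ee_pos: [0.4614, 0.0284, 0.3481]
tool_rot: [-3.126, -0.017, 0.601]
force: [-0.3, 0.1, -1.3]
finger_gap: 0.0438
([np.int64(214), np.int64(214)], [-0.182, -0.182]) 0.04359607409469393 (array([0.1248, 0.1674, 0.0027]), np.float64(-1.0494948749360007)) [-0.92538154  0.11197008  0.86087662  1.93169514 -0.11786008  1.13243305
 -0.98768794]
[[100  97  99  95  97  99  93  99  98  99  97  97  95  99 101  97  99 153
  175 179]
 [ 99  92  95  98  96  98  96  96 100 100 100 101 100 173 161 168 122 177
  178 176]
 [ 95  95  97  97  97  95 103  96 101  97  99  96 176 174 181 182 181 177
  177 176]
 [ 98  98  94  96 101  99 102 100  98 101 156 181 176 178 172 180 183 180
  177 176]
 [ 96  98  98  97  95  93  94  95 113 178 183 185 179 171 181 180 179 179
  181 176]
 [ 98  99  99 101  98 101  99 179 174 176 174 180 174 177 177 180 172 175
 
[... 330 characters left out ...]
  27  41
  173 178]
 [179 181  24  23  20  19  43 177 172 172 180 171 176 173 170  23  24  23
  105 172]
 [ 43  25  23  25  28  24  91  81  79  77  78  77  64  63  42  26  27  27
   23 156]
 [ 14  34  32  29  31  33  35  32  32  35  32  32  35  33  29  30  32  33
   32 114]
 [ 51  33  30  30  33  31  34  31  32  31  33  30  35  35  29  32  29  31
   32  58]
 [  7  32  30  27  29  31  33  34  30  30  31  30  34  30  33  32  29  32
   33 107]
 [ 63  31  33  31  29  30  32  33  31  31  30  33  31  32  33  32  32  33
   32 151]
 [171  30  32  28  30  32  29  33  31  28  30  31  30  29  32  31  32  33
   33 147]
 [173  32  34  33  32  32  31  30  31  32  30  30  35  33  32  35  30  32
   31 144]]
```

```bash
python3 -m jog '[51.4,0,0,0,0,51.6,0,0,0,0,51.6,0,0,0,0,51.6,0,0,0,0,51.6,0,0,0,0,51.6,0,0,0,0,30,0,0,0,0,30,0,0,0,0]'; python3 -m jog '[30,0,0,0,0,30,0,0,0,-0.175,30,0,0,0,-0.175,30,0,0,0,-0.175,30,0,0,0,-0.175,30,0,0,0,-0.175,30,0,0,0,-0.175,30,0,0,0,0]';python3 - <<'E'
from h import *
w=cam("wrist","wA9");print(tilt(w),ctrl.get_obs()["finger_gap"],delta([.659,-.039,.345],.08),ctrl.get_obs()["qpos"])
E
```

```text
time_s: 34.0
ee_pos: [0.4614, 0.0284, 0.3482]
tool_rot: [-3.126, -0.017, 0.601]
force: [-0.2, 0.2, -1.7]
finger_gap: 0.0406
time_s: 35.0
ee_pos: [0.4614, 0.0285, 0.3481]
tool_rot: [3.134, -0.022, 1.683]
force: [-0.2, 0.5, -2.3]
finger_gap: 0.0405
([np.int64(219), np.int64(218)], [-0.218, -0.211]) 0.04055947643819632 (array([-0.0889,  0.189 ,  0.0027]), np.float64(0.030606714787586586)) [-0.82999563  0.10439057  0.75154647  1.92824055 -0.10272193  1.13173339
  0.07271722]
```

```bash
python3 -m jog '[30,-0.01,0.02,0,0.03,30,-0.02,0.04,0,0,30,-0.02,0.045,0,0,30,-0.02,0.045,0,0,30,-0.013,0.025,0,0,30,-0.006,0.014,0,0,30,0,0,0,0,30,0,0,0,0]'; python3 -m jog '[51.6,0,0,0,0,51.6,0,0,0,0,51.6,0,0,0,0,51.6,0,0,0,0,51.6,0,0,0,0,51.6,0,0,0,0,51.6,0,0,0,0,51.6,0,0,0,0]';python3 - <<'E'
from h import *
w=cam("wrist","wA10");print(tilt(w),ctrl.get_obs()["finger_gap"],delta([.659,-.039,.29],.08));
g=cv2.cvtColor(w["img"],cv2.COLOR_BGR2GRAY).astype(int);print(g[140:250:10,285:350:3])
E
```

```text
time_s: 36.05
ee_pos: [0.6623, -0.0447, 0.3442]
tool_rot: [3.139, -0.023, 1.63]
force: [0.2, 0.4, -2.4]
finger_gap: 0.0404
time_s: 37.05
ee_pos: [0.6611, -0.0433, 0.3451]
tool_rot: [3.138, -0.025, 1.63]
force: [0.4, -0.3, -2.4]
finger_gap: 0.0443
([np.int64(208), np.int64(208)], [-0.143, -0.143]) 0.04395948759800702 (array([ 0.003 , -0.0021,  0.0552]), np.float64(-0.021239062576500878))
[[ 94  91  95  96  95  93  94  87  98  97  97  95  92  94  93  91  93  93
   95  92  94  94]
 [ 92  92  94  94  92  93  94  90  99  98  97  94  92  93  91  91  94  93
   94  91  92  91]
 [ 97  91  92  92  92  92  94  87  99  98  99  95  90  91  92  93  94  91
   95 105 188 192]
 [188 185 189 189 188 191 183  92  96  96  97  96  92  93  92  91  95  94
   95 186 188 191]
 [186 185 184 186 186 189 193 189  96  97  99  95 177 196 191 189 193 182
  192 188 186 192]
 [184 183 183 185 188 186 193 186  96  96  96  95 170 193 191 189 195 192
  192 185 186 189]
 [181 179 180 181 182 184 190 184  96  97  94  96 162 190 188 186 192 190
  190 182 183 187]
 [175 176 177 107  29  29 181 182  93  96  96  93 164 188 187 184 188 189
  182  36  29 117]
 [173 169  65  28  28  26 167 180 162 167 166 159 163 184 183 184 186 185
  180  35  29  30]
 [120  28  28  28  30  29 157 178 158 166 167 168 173 183 183 182 182 184
  178  31  31  34]
 [ 28  28  31  27  25  29 160 178 152 167 167 168 157 180 182 182 181 183
  176  39  30  28]]
```

```bash
python3 -m jog '[30,0,0,0,0,30,0,0,0,0,30,0.003,-0.003,0.01,-0.02,30,0,0,0.02,0,30,0,0,0.02,0,30,0,0,0.01,0,30,0,0,0,0,30,0,0,0,0]';python3 - <<'E'
from h import *
w=cam("wrist","wA11");print(tilt(w),ctrl.get_obs()["finger_gap"],delta([.659,-.039,.20],.08));
g=cv2.cvtColor(w["img"],cv2.COLOR_BGR2GRAY).astype(int);print(g[170:250:10,270:365:3]);print(g[350,270:365:3])
E
```

```text
time_s: 38.1
ee_pos: [0.6572, -0.0378, 0.282]
tool_rot: [3.138, -0.025, 1.654]
force: [-0.1, -0.6, -1.4]
finger_gap: 0.0401
([np.int64(218), np.int64(218)], [-0.212, -0.212]) 0.04063096243102092 (array([-0.0034,  0.0014,  0.082 ]), np.float64(0.00323718809479967))
[[202 202 191 106  99  97  98 102 102 100 100 103 101  94 107 106 105 107
  105  98 101 100 101 102 102 104 206 202 203 204 203 205]
 [201 201 199 203 203 201 201 205 206 190 116 103 101  95 107 108 104 106
  103  97 101  99 103 102 124 209 205 201 202 203 202 199]
 [200 199 196 200 201 200 199 204 205 202 205 198 111 163 108 107 106 107
  106 104 102 101 102 106 199 209 203 199 204 198 200 198]
 [198 196 196 199 199 198 200 200 200 199 203 211 206 162 106 108 105 106
  107 206 203 202 206 207 205 204 202 199 203 196 200 195]
 [197 196 193 196 197 196 197 199 200 198 201 207 204 160 105 105 105 105
  105 205 201 200 206 205 204 202 199 199 203 194 199 193]
 [193 192 190 191 192 191 193 193 109  33  35 189 201 158 105 107 103 105
  105 205 202 199 206 199  40  33 114 197 201 192 197 190]
 [189 189 188 188 189 187 139  34  32  30  32 177 197 156 104 105 104 105
  103 201 199 198 202 195  37  32  32  80 189 192 193 191]
 [186 186 184 183 176  37  33  33  32  32  32 168 192 154 104 102 103 103
  106 197 197 196 198 194  38  29  33  32  40 191 189 191]]
[219 222 215 217 219 211 212 213 205 214 218 213 215 183 185 180 183 182
 185 215 210 211 205 213 212 211 213 210 210 210 214 203]
```

```bash
python3 -m jog '[30,-0.003,0,0.01,0,30,0,0,0.02,0,30,0,0,0.025,0,30,0,0,0.02,0,30,0,0,0.01,0,30,0,0,0.005,0,30,0,0,0,0,30,0,0,0,0]';python3 - <<'E'
from h import *
w=cam("wrist","wA12");print(ctrl.get_obs()["finger_gap"],ctrl.get_obs()["force"],delta([.659,-.039,.173],.08));
g=cv2.cvtColor(w["img"],cv2.COLOR_BGR2GRAY).astype(int);print(g[200:250:10,270:365:3]);print(g[340:360:9,270:365:3])
E
```

```text
time_s: 39.15
ee_pos: [0.6582, -0.0389, 0.187]
tool_rot: [3.137, -0.025, 1.654]
force: [0.0, -0.1, -1.3]
finger_gap: 0.0407
0.04040826294796551 [ 0.71623633  0.58995129 -1.41127923] (array([-0.0005,  0.0007,  0.0141]), np.float64(0.0031310639752801794))
[[198 198 186 132 102 102  98 100 103 105 100  98 104 106 105 103 104 103
  102 101  98 101  99 100 103 103 100 205 199 201 198 198]
 [199 196 196 193 200 199 198 198 199 209 107  98 105 105 103 103 105 104
  100 100 100 102  99 101 105 101 198 204 198 198 197 198]
 [197 196 193 194 199 196 197 196 107  35  32  93 104 107 104 104 102 103
  103  99 102 104 101 101  34  34 119 202 198 195 197 199]
 [193 194 193 193 196 195 144  35  35  34  32  89 102 105 105 103 103 103
  105 101 190 201 197 196  37  35  32  85 186 192 197 200]
 [190 191 190 190 185  36  32  35  31  33  35  90 104 103 103 101 103 104
  102  99 196 198 196 194  37  36  32  30  37 191 194 198]]
[[180 183 181 181 178 181 182 185 186 180 185 151 110  99 100  99 100  99
  101 124 187 182 182 183 185 187 183 182 181 179 182 180]
 [183 183 180 183 178 181 182 183 185 180 184 123 177 178 176 176 178 166
  169  92 181 180 182 181 182 185 180 180 179 179 180 178]
 [183 183 179 182 178 180 179 182 185 179 183  94 178 177 176 176 177 175
  178  95 180 176 179 182 179 184 179 178 178 179 178 178]]
```

```bash
python3 -m jog '[30,0,-0.002,0.004,0,30,0,0,0.004,0,30,0,0,0.003,0,30,0,0,0.002,0,30,0,0,0.002,0,30,0,0,0.002,0,30,0,0,0,0,30,0,0,0,0]'; python3 -m jog '[45,0,0,0,0,51.5,0,0,0,0,52,0,0,0,0,52,0,0,0,0,52,0,0,0,0,53,0,0,0,0,53,0,0,0,0,53,0,0,0,0]'
```

```text
time_s: 40.2
ee_pos: [0.6569, -0.0383, 0.1749]
tool_rot: [3.134, -0.028, 1.655]
force: [-1.0, -0.2, 1.0]
finger_gap: 0.0409
time_s: 41.2
ee_pos: [0.6568, -0.0378, 0.1734]
tool_rot: [3.135, -0.028, 1.655]
force: [-1.0, 0.7, -2.2]
finger_gap: 0.0451
```

```bash
python3 -m jog '[53,0,0,0.002,0,53,0,0,0.002,0,53,0,0,0,0,56,0,0,0,0,62,0,0,0,0,70,0,0,0,0,75,0,0,0,0,75,0,0,0,0]'; python3 -m jog '[75,0,0,-0.01,0,75,0,0,-0.02,0,75,0,0,-0.02,0,75,0,0,-0.03,0,75,0,0,-0.03,0,75,0,0,-0.03,0,75,0,0,-0.01,0,75,0,0,0,0]'
python3 - <<'E'
from h import *
np.set_printoptions(precision=4,suppress=True)
w=cam("wrist","wA13")
for p,n in brass(w):
    if n>6: print(p,n,plane(w,p,.161),plane(w,p,.013))
s=cam("scene","s10");e=cam("side","e10")
for c in(s,e):
  for p,n in brass(c):
    if p[0]>230 and p[0]<420 and p[1]<270 and p[1]>140:print(p,n)
  print([proj(c,[x,y,.161]) for x,y in((.631,.0508),(.6723,.0533),(.636,-.041),(.679,-.038))])
E
```

```text
time_s: 42.2
ee_pos: [0.6576, -0.038, 0.17]
tool_rot: [3.133, -0.028, 1.655]
force: [0.4, 0.3, 0.8]
finger_gap: 0.064
time_s: 43.2
ee_pos: [0.6573, -0.0436, 0.3337]
tool_rot: [3.126, -0.027, 1.654]
force: [-0.5, 0.4, 0.6]
finger_gap: 0.0642
[292.2  79.2] 20 [0.6308 0.0509 0.161 ] [0.6214 0.0618 0.013 ]
[342.9  80.4] 19 [0.6725 0.0534 0.161 ] [0.6838 0.0656 0.013 ]
[338.5 187.3] 11 [ 0.6777 -0.0367  0.161 ] [ 0.6917 -0.0694  0.013 ]
[292.1 188.5] 16 [ 0.6364 -0.0411  0.161 ] [ 0.6298 -0.0759  0.013 ]
[155.2 237.9] 14 [ 0.513  -0.0979  0.161 ] [ 0.445 -0.161  0.013]
[301.5 357.7] 58 [ 0.6572 -0.2203  0.161 ] [ 0.6609 -0.3441  0.013 ]
[322.  363.3] 7 [ 0.679  -0.2257  0.161 ] [ 0.6936 -0.3523  0.013 ]
[252.  367.3] 99 [ 0.6064 -0.2357  0.161 ] [ 0.5849 -0.3672  0.013 ]
[354.  204.8] 10
[251.7 211.3] 3
[323.  213.7] 7
[array([347.6874, 195.7441]), array([354.1802, 205.5206]), array([316.7614, 204.1004]), array([323.0066, 214.722 ])]
[327.3 178.3] 3
[362.  178.5] 2
[346.8 191. ] 4
[array([326.9359, 178.7841]), array([336.9729, 174.5865]), array([346.4906, 191.4478]), array([357.0168, 186.5433])]
```

A hangs too: its pins fit 0.161 m height in all three views. Now B.

```bash
python3 -m jog '[75,0,0,-0.01,0.18,75,0,0,0,0.18,75,0,0,0,0.18,75,0,0,0,0.18,75,0,0,0,0.18,75,0,0,0,0.18,100,0,0,0,0.18,100,0,0,0,0]'
python3 - <<'E'
from h import *
print(delta([.46,-.145,.25],-1.2))
E
```

```text
time_s: 44.35
ee_pos: [0.6524, -0.0419, 0.3311]
tool_rot: [-3.113, -0.003, 0.354]
force: [-0.4, -0.2, -0.3]
finger_gap: 0.0855
(array([-0.2164,  0.0324,  0.0795]), np.float64(-0.01691841210264533))
```

```bash
python3 -m jog '[100,-0.03,0.004,0,0,100,-0.05,0.008,0,0,100,-0.055,0.008,0.01,0,100,-0.05,0.008,0.02,0,100,-0.025,0.004,0.03,0,100,-0.005,0,0.02,0,100,0,0,0,0,100,0,0,0,0]'
python3 - <<'E'
from h import *
np.set_printoptions(precision=4,suppress=True)
w=cam("wrist","wB1");P=[]
print(pose()[0],ctrl.get_obs()["tool_rot"],ctrl.get_obs()["qpos"])
for p,n in brass(w):
    if n>6: print(p,n,plane(w,p,.013))
E
```

```text
time_s: 45.35
ee_pos: [0.455, -0.1482, 0.2445]
tool_rot: [-3.112, -0.0, 0.388]
force: [-0.4, -0.1, -0.0]
finger_gap: 0.0854
[ 0.455  -0.1482  0.2445] [-3.1118 -0.0003  0.3879] [-0.6248  0.4529  1.1153  2.0126 -0.5089  1.0051 -0.4355]
[582.  131.3] 9 [ 0.5937 -0.3677  0.013 ]
[628.6 164.3] 1136 [ 0.5837 -0.4302  0.013 ]
[332.9 187.4] 18 [ 0.4447 -0.1608  0.013 ]
[372.1 185.4] 7 [ 0.4628 -0.1985  0.013 ]
```

```bash
python3 - <<'E'
from h import *
print(delta([.4538,-.1797,.1],-1.123))
E
python3 -m jog '[100,-0.01,0.015,0.02,-0.03,100,-0.003,0.01,0.04,-0.03,100,0,0,0.04,0,100,0,0,0.03,0,100,0,0,0.015,0,100,0,0,0,0,100,0,0,0.0,0,100,0,0,0.0,0]'
python3 - <<'E'
from h import *
np.set_printoptions(precision=4,suppress=True)
b=cam("wrist","wB2");print(delta([.4538,-.1797,.05],-1.123),ctrl.get_obs()["qpos"])
for p,n in brass(b):
    if n>8: print(p,n,plane(b,p,.013))
E
```

```text
(array([-0.0131,  0.033 ,  0.1436]), np.float64(-0.059851251544923434))
time_s: 46.4
ee_pos: [0.4616, -0.1733, 0.1006]
tool_rot: [-3.122, -0.013, 0.464]
force: [-0.3, -0.2, 0.5]
finger_gap: 0.0855
(array([-0.0105,  0.0032,  0.0504]), np.float64(0.016242809058508945)) [-0.3314  0.6678  0.8109  2.0787 -0.7762  0.734  -0.1147]
[292.9 235.7] 30 [ 0.4443 -0.1604  0.013 ]
[356.3 237.2] 31 [ 0.4626 -0.1985  0.013 ]
```

```bash
python3 -m jog '[100,-0.01,0.003,0.025,0.016,90,0,0,0.025,0,75,0,0,0.015,0,62,0,0,0.008,0,62,0,0,0.004,0,62,0,0,0,0,62,0,0,0,0,62,0,0,0,0]'
python3 - <<'E'
from h import *
np.set_printoptions(precision=4,suppress=True)
b=cam("wrist","wB3");print(delta([.4535,-.1795,.0225],-1.123),ctrl.get_obs()["qpos"])
for p,n in brass(b):
    if n>8: print(p,n,plane(b,p,.013))
E
```

```text
time_s: 47.45
ee_pos: [0.4583, -0.1796, 0.0251]
tool_rot: [-3.127, -0.019, 0.449]
force: [0.3, 0.9, -1.1]
finger_gap: 0.0532
(array([-0.0043, -0.0022,  0.0025]), np.float64(0.0017062814266319837)) [-0.2044  0.7794  0.6515  2.0935 -0.936   0.5894  0.015 ]
[362.5 288.1] 59 [ 0.4627 -0.1989  0.013 ]
[266.2 287.5] 28 [ 0.4438 -0.1599  0.013 ]
```

```bash
python3 -m jog '[62,-0.004,-0.002,0.002,0,62,0,0,0,0,30,0,0,0,0,30,0,0,0,0,30,0,0,0,0,30,0,0,0,0,30,0,0,0,0,30,0,0,0,0]';  python3 -m jog '[30,0,0,-0.015,0,30,0,0,-0.03,0,30,0,0,-0.05,0,30,0,0,-0.05,0,30,0,0,-0.06,0,30,0,0,-0.05,0,30,0,0,-0.04,0,30,0,0,-0.02,0]'; python3 -m jog '[51.3,0,0,0,0,51.3,0,0,0,0,51.3,0,0,0,0,51.3,0,0,0,0,51.3,0,0,0,0,51.6,0,0,0,0,51.6,0,0,0,0,51.6,0,0,0,0]'
python3 - <<'E'
from h import *
w=cam("wrist","wB4");print(tilt(w),ctrl.get_obs()["finger_gap"],delta([.6662,-.13,.345],.08),ctrl.get_obs()["qpos"])
E
```

```text
time_s: 48.5
ee_pos: [0.4538, -0.1797, 0.024]
tool_rot: [-3.127, -0.021, 0.449]
force: [-1.7, 0.4, 2.5]
finger_gap: 0.0408
time_s: 49.5
ee_pos: [0.446, -0.1873, 0.3501]
tool_rot: [-3.121, -0.015, 0.443]
force: [0.2, -0.0, -2.1]
finger_gap: 0.0405
time_s: 50.5
ee_pos: [0.4438, -0.187, 0.3481]
tool_rot: [-3.118, -0.012, 0.441]
force: [-0.4, 0.2, -2.7]
finger_gap: 0.0439
([np.int64(186), np.int64(187)], [0.009, 0.002]) 0.04418091256719119 (array([0.2254, 0.0436, 0.0048]), np.float64(-1.2091378605903045)) [-0.6663991   0.27743833  1.20485806  1.88532814 -0.30522222  1.18491743
 -0.48242268]
```

B swung plumb (tilt about 0). I'll firm up, carry it to the bar and then turn.

```bash
python3 -m jog '[30,0,0,0,0,30,0,0,0,0,30,0.03,0.006,0,0,30,0.045,0.009,0,0,30,0.05,0.01,0,0,30,0.045,0.009,0,0,30,0.03,0.006,0,0,30,0.015,0.003,0,0]'; python3 -m jog '[30,0,0,0,-0.175,30,0,0,0,-0.175,30,0,0,0,-0.175,30,0,0,0,-0.175,30,0,0,0,-0.175,30,0,0,0,-0.175,30,0,0,0,-0.16,30,0,0,0,0]';python3 - <<'E'
from h import *
w=cam("wrist","wB5");print(tilt(w),ctrl.get_obs()["finger_gap"],delta([.6662,-.13,.32],.08),ctrl.get_obs()["qpos"])
E
```

```text
time_s: 51.55
ee_pos: [0.6632, -0.1317, 0.3483]
tool_rot: [-3.114, -0.013, 0.443]
force: [0.8, -0.6, -1.7]
finger_gap: 0.0402
time_s: 52.55
ee_pos: [0.6649, -0.1293, 0.3438]
tool_rot: [-3.139, -0.029, 1.695]
force: [-0.8, 0.1, -2.2]
finger_gap: 0.0402
([np.int64(200), np.int64(201)], [-0.089, -0.096]) 0.04009451928713609 (array([-0.0015,  0.0012,  0.0237]), np.float64(0.0428518326162417)) [-0.27888279  0.59437665  0.68508256  1.3640363  -0.39938667  1.33084555
  0.54481105]
```

```bash
python3 -m jog '[30,-0.001,0.001,0,0.043,30,0,0,0.01,0,30,0,0,0.02,0,30,0,0,0.02,0,30,0,0,0.01,0,30,0,0,0,0,30,0,0,0,0,30,0,0,0,0]';python3 - <<'E'
from h import *
w=cam("wrist","wB6");print(tilt(w),ctrl.get_obs()["finger_gap"],delta([.6662,-.13,.19],.08));
g=cv2.cvtColor(w["img"],cv2.COLOR_BGR2GRAY).astype(int);print(g[170:250:10,270:365:3]);print(g[340:360:9,270:365:3])
E
```

```text
time_s: 53.6
ee_pos: [0.6657, -0.1279, 0.2802]
tool_rot: [-3.136, -0.028, 1.641]
force: [0.1, -0.5, -2.2]
finger_gap: 0.0407
([np.int64(200), np.int64(201)], [-0.087, -0.094]) 0.040178645029526776 (array([-0.0046,  0.0007,  0.0902]), np.float64(-0.010150444984120988))
[[183 183 183 182 133  94  91  90  89  92  94  94  94  89  91  90  93  90
   86  94  95  94  97  97  97  97  94 117 193 197 188 189]
 [182 183 183 183 184 184 185 183 184 183 109  93  92  89  91  90  91  91
   87  95  95  97  97  96  96 119 193 191 193 196 188 188]
 [181 182 182 181 184 183 183 184 183 188 190 189 187  99  91  92  92  93
   87  93  96  94  96  94 165 193 191 188 190 194 184 184]
 [180 182 181 181 182 180 181 181 182 187 134  40 130  97  92  92  91  95
  100 189 192 192 192 189 193 125  69 170 187 191 184 182]
 [180 180 178 181 181 179 180 181 154  36  28  30 101 106  93  92  93  92
  102 188 190 187 189 185 189  91  32  35 164 186 180 177]
 [178 180 179 180 181 178 176  77  29  30  30  28 102 102  94  89  94  93
  101 184 186 184 182 181 186  71  30  29  57 172 177 176]
 [180 180 178 179 181 178  38  29  25  28  27  29 105 112  94  92  92  92
   87 158 182 180 181 181 181  52  31  31  31 166 176 172]
 [177 178 177 176  60  32  31  33  26  33  29  60 174  76  94  90  94  93
   89  32 128 176 177 177 177 109  29  29  30  32 168 170]]
[[196 202 199 202 199 197 195 201  85  75  86  85  86  89  86  84  87  86
   84  70  77 207 199 201 209 214 204 204 201 201 198 202]
 [196 200 206 204 206 200 209 198  84  83  84  87  87  90  86  84  89  87
   85  84  84 194 208 205 210 207 208 210 205 206 204 203]
 [201 202 203 204 201 196 203 137  83 102  42  44  44  43  44  43  42  41
   64  90  83 185 203 200 209 207 203 201 203 209 201 205]]
```

```bash
python3 -m jog '[30,-0.003,-0.004,0,-0.01,30,0,0,0.02,0,30,0,0,0.025,0,30,0,0,0.02,0,30,0,0,0.015,0,30,0,0,0.005,0,30,0,0,0,0,30,0,0,0,0]';python3 - <<'E'
from h import *
w=cam("wrist","wB7");print(ctrl.get_obs()["finger_gap"],ctrl.get_obs()["force"],delta([.6662,-.13,.173],.08));
g=cv2.cvtColor(w["img"],cv2.COLOR_BGR2GRAY).astype(int);print(g[200:250:10,270:365:3]);print(g[340:360:9,270:365:3])
E
```

```text
time_s: 54.65
ee_pos: [0.6612, -0.1293, 0.1903]
tool_rot: [-3.138, -0.028, 1.651]
force: [0.1, 0.1, -2.2]
finger_gap: 0.0406
0.040043357213720536 [ 0.33037197  0.26560202 -1.21835105] (array([-0.0016,  0.005 ,  0.0173]), np.float64(0.0001597786760705322))
[[177 177 179 176 177 166  87  88  93  92  79  32  68  93  83  91  90  90
   90  89  89  90  90  92  93  60  45  91 191 188 186 183]
 [178 178 179 174 177 179 180 178 155  32  32  29  66  94  83  92  90  90
   89  92  88  91  90  93 104  88  30  32 172 186 185 183]
 [178 177 176 174 177 178 175  75  29  29  28  28 102 186 103  92  91  91
   92  89  90  92  90  95  94  64  29  29  57 175 183 181]
 [179 175 177 173 178 180  34  30  31  29  25  27 104 184 103  92  91  89
   90  91  92  90  88 184 183  54  29  34  28 169 180 181]
 [178 176 177 173  60  30  29  29  27  31  28  71 181 181 102  92  91  89
   91  91  90  91  90 180 179 108  29  29  31  30 174 178]]
[[199 205 210 201 201 197 195 197 201 197 196 198 198 199 116  92  94  88
   91  92  92  92 174 201 204 200 198 198 198 199 197 201]
 [195 202 200 198 193 198 206 200 201 195 198 200 196 198 150 166 166 160
  165 164  99  90 181 199 204 197 191 188 195 198 200 197]
 [199 193 189 193 187 187 191 196 197 198 200 198 201 202 150 167 167 160
  165 164 166 162 191 203 202 199 199 201 204 203 201 199]]
```

```bash
python3 -m jog '[30,-0.001,0.003,0.004,0,30,0,0,0.006,0,30,0,0,0.004,0,30,0,0,0.003,0,30,0,0,0.002,0,30,0,0,0.002,0,30,0,0,0,0,30,0,0,0,0]'; python3 -m jog '[45,0,0,0.001,0,51.5,0,0,0.001,0,52,0,0,0.001,0,52,0,0,0,0,52,0,0,0,0,53,0,0,0,0,53,0,0,0,0,53,0,0,0,0]'
```

```text
time_s: 55.7
ee_pos: [0.6655, -0.1297, 0.1757]
tool_rot: [3.141, -0.03, 1.651]
force: [-0.4, 1.2, 0.2]
finger_gap: 0.0405
time_s: 56.7
ee_pos: [0.6657, -0.1295, 0.1741]
tool_rot: [3.141, -0.031, 1.652]
force: [-0.7, 0.0, 2.7]
finger_gap: 0.0457
```

```bash
python3 -m jog '[53,0,0,0.001,0,53,0,0,0.001,0,53,0,0,0,0,56,0,0,0,0,62,0,0,0,0,70,0,0,0,0,75,0,0,0,0,75,0,0,0,0]'; python3 -m jog '[75,0,0,-0.01,0,75,0,0,-0.02,0,75,0,0,-0.02,0,75,0,0,-0.03,0,75,0,0,-0.03,0,75,0,0,-0.03,0,75,0,0,-0.01,0,75,0,0,0,0]'
python3 - <<'E'
from h import *
np.set_printoptions(precision=4,suppress=True)
w=cam("wrist","wB8")
for p,n in brass(w):
    if n>6: print(p,n,plane(w,p,.161))
s=cam("scene","s11");e=cam("side","e11")
for c in(s,e):
  for p,n in brass(c):
    if p[0]>230 and p[0]<420 and p[1]<270 and p[1]>140:print(p,n)
  print([proj(c,[x,y,.161]) for x,y in((.6725,.0533),(.679,-.038),(.6875,-.128))],[proj(c,[x,y,.161]) for x,y in((.631,.0508),(.636,-.041),(.645,-.132))])
cv2.imwrite("pics/j9.png",np.vstack([np.hstack([cv2.resize(e["img"][80:305,180:480],(400,300)),cv2.resize(s["img"][60:285,180:480],(400,300))]),np.hstack([w["img"][:300,120:520],s["img"][100:400,0:400]])]))
E
```

```text
time_s: 57.7
ee_pos: [0.666, -0.1295, 0.1713]
tool_rot: [3.141, -0.03, 1.652]
force: [-0.4, 0.7, -0.4]
finger_gap: 0.0641
time_s: 58.7
ee_pos: [0.6669, -0.1356, 0.3353]
tool_rot: [3.133, -0.028, 1.651]
force: [-0.1, 0.2, 0.7]
finger_gap: 0.0642
[339.2  78. ] 24 [ 0.6779 -0.0367  0.161 ]
[288.5  79.5] 17 [ 0.6362 -0.0412  0.161 ]
[292.6 186.9] 18 [ 0.6449 -0.1318  0.161 ]
[338.5 186.3] 11 [ 0.686 -0.128  0.161]
[ 71.6 303.1] 180 [ 0.4346 -0.2658  0.161 ]
[309.5 305.8] 80 [ 0.6688 -0.2514  0.161 ]
[254.8 317.6] 81 [ 0.615  -0.2689  0.161 ]
[307.4 339.3] 1053 [ 0.6695 -0.2904  0.161 ]
[246.5 351.1] 807 [ 0.6076 -0.3093  0.161 ]
[354.  204.8] 10
[323. 214.] 9
[290.3 224. ] 7
[array([354.2083, 205.5701]), array([323.0066, 214.722 ]), array([290.9291, 224.7661])] [array([347.6874, 195.7441]), array([316.7614, 204.1004]), array([285.0592, 213.8191])]
[327.  178.2] 4
[362.  178.5] 2
[346.8 190.8] 6
[369.3 204.7] 3
[array([337.0229, 174.5681]), array([357.0168, 186.5433]), array([379.4095, 199.3949])] [array([326.9359, 178.7841]), array([346.4906, 191.4478]), array([369.1627, 204.9489])]
```

View pics/j9.png

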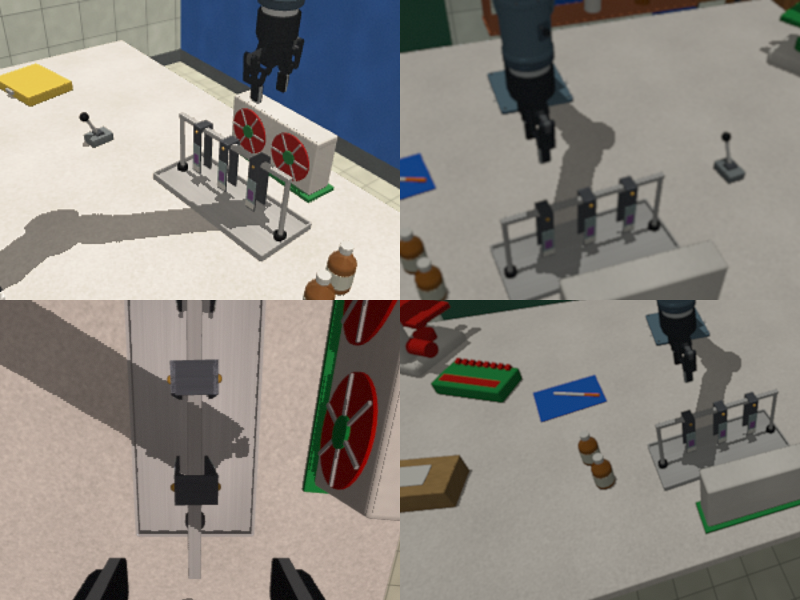

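All three carriers hang with crowns on the bar about 90 mm apart (pin pixels match the 161 mm height in both fixed cameras). The bottles are upright, the gripper is clear and the bench has no other carriers. Now the lever.

```bash
python3 -m jog '[75,0.03,0,0,0.18,50,0,0,0,0.18,0,0,0,0,0.18,0,0,0,0,0.18,0,0,0,0,0.18,0,0,0,0,0.18,0,0,0,0,0.18,0,0,0,0,0.18]'
python3 - <<'E'
from h import *
np.set_printoptions(precision=4,suppress=True)
for sc in ((load("s1"),load("e1")),(load("s11"),load("e11"))):
  q=[]
  for c,(x,y) in zip(sc,((425,161),(243,168))):
    g=cv2.cvtColor(c["img"],cv2.COLOR_BGR2GRAY)[y-8:y+9,x-8:x+9];m=(g<45).astype(np.uint8)
    n,_,st,ce=cv2.connectedComponentsWithStats(m);i=1+np.argmax(st[1:,4]);q.append(ce[i]+[x-8,y-8]);print(q[-1],st[i,4])
  print(tri(sc[0],q[0],sc[1],q[1]))
print(delta([.43,.378,.335]),ctrl.get_obs()["qpos"],ctrl.get_obs()["tool_rot"])
E
```

```text
time_s: 59.85
ee_pos: [0.6596, -0.102, 0.3228]
tool_rot: [-3.107, 0.009, 0.165]
force: [0.1, 0.7, -1.2]
finger_gap: -0.0002
[424.125  162.3333] 24
[242.6 167.5] 30
(array([0.4918, 0.3821, 0.0929]), np.float64(0.0002476929597060117))
[424.125  162.3333] 24
[242.6 167.5] 30
(array([0.4918, 0.3821, 0.0929]), np.float64(0.0002476929597060117))
(array([-0.1478, -0.5112,  0.0066]), None) [-0.4945  0.7188  1.0328  1.4257 -0.6388  1.3734 -0.8369] [-3.1075  0.0092  0.1649]
```

```bash
python3 -m jog '[0,-0.016,-0.05,0,0,0,-0.016,-0.056,0,0,0,-0.016,-0.056,0,0,0,-0.016,-0.056,0,0,0,-0.016,-0.056,0,0,0,-0.016,-0.056,0,0,0,-0.016,-0.056,0,0,0,-0.016,-0.056,0,0]'
python3 - <<'E'
from h import *
print(delta([.44,.375,.15]),ctrl.get_obs()["qpos"],ctrl.get_obs()["tool_rot"])
E
```

```text
time_s: 60.85
ee_pos: [0.4535, 0.322, 0.3291]
tool_rot: [-3.115, 0.023, 0.154]
force: [0.6, -0.9, 0.1]
finger_gap: -0.0002
(array([-0.001 , -0.0495,  0.1806]), None) [-1.50314439  0.53301491  1.18523645  1.73539013 -0.55131154  1.25761777
 -1.59275866] [-3.11451725  0.02346444  0.1543362 ]
```

```bash
python3 -m jog '[0,-0.01,-0.03,0,0,0,-0.005,-0.016,0.02,0,0,0,0,0.04,0,0,0,0,0.05,0,0,0,0,0.05,0,0,0,0,0.02,0,0,0,0,0,0,0,0,0,0,0]'
python3 - <<'E'
from h import *
np.set_printoptions(precision=4,suppress=True)
print(delta([.455,.377,.085]),ctrl.get_obs()["qpos"],ctrl.get_obs()["tool_rot"])
w=cam("wrist","wF1");
g=cv2.cvtColor(w["img"],cv2.COLOR_BGR2GRAY);print(proj(w,[.492,.382,.093]),proj(w,[.53,.3875,.012]))
E
```

```text
time_s: 61.85
ee_pos: [0.4212, 0.3701, 0.138]
tool_rot: [-3.122, 0.029, 0.158]
force: [0.2, -0.5, 1.1]
finger_gap: 0.0001
(array([ 0.036 , -0.0006,  0.052 ]), None) [-1.4425  0.7607  0.9505  1.8889 -0.8056  0.9485 -1.506 ] [-3.1225  0.0292  0.1579]
[319.9841 106.3295] [322.938   39.0482]
```

```bash
python3 -m jog '[0,0,0,0.02,0,0,0,0,0.02,0,0,0,0,0.01,0,0,0.02,0,0,0,0,0.02,0,0,0,0,0.02,0,0,0,0,0.02,0,0,0,0,0.01,0,0,0]'; python3 -m jog '[0,0.01,0,0,0,0,0.01,0,0,0,0,0,0,0,0,0,0,0,0,0,0,0,0,0,0,0,0,0,0,0,0,0,0,0,0,0,0,0,0,0]';python3 - <<'E'
from h import *
np.set_printoptions(precision=4,suppress=True)
print(delta([.54,.389,.085]))
w=cam("wrist","wF2");g=cv2.cvtColor(w["img"],cv2.COLOR_BGR2GRAY)
n,_,st,ce=cv2.connectedComponentsWithStats((g<45).astype(np.uint8));print([(ce[i].round(),st[i,2:]) for i in range(1,n) if st[i,4]>40])
print("on tip expected",proj(w,[.568,.392,.093]))
E
```

```text
time_s: 62.9
ee_pos: [0.5085, 0.3864, 0.0798]
tool_rot: [-3.121, 0.034, 0.16]
force: [-1.4, -1.0, 1.1]
finger_gap: 0.0
time_s: 63.9
ee_pos: [0.5279, 0.3902, 0.0783]
tool_rot: [-3.12, 0.035, 0.161]
force: [0.4, 0.2, -0.2]
finger_gap: 0.0001
(array([ 0.0115,  0.003 , -0.0071]), None)
[(array([335., 170.]), array([ 84,  11, 411], dtype=int32)), (array([320., 342.]), array([  526,   194, 39112], dtype=int32))]
on tip expected [332.8533 215.9604]
```

```bash
python3 -m jog '[0,0.006,0,0,0,0,0.006,0,0,0,0,0,0,0,0,0,0.004,0,0,0,0,0,0,0,0,0,0,0,0,0,0,0,0,0,0,0,0,0,0,0]'; python3 -m jog '[0,-0.02,0,0,0,0,-0.04,0,-0.01,0,0,-0.04,0,-0.03,0,0,-0.02,0,-0.04,0,0,0,0,-0.05,0,0,0,0,-0.05,0,0,0,0,-0.03,0,0,0,0,0,0]'
python3 - <<'E'
from h import *
np.set_printoptions(precision=4,suppress=True)
s=cam("scene","s12");e=cam("side","e12");P=[.568,.392,.093];q=[]
for c in(s,e):
    x,y=proj(c,P).round().astype(int);g=cv2.cvtColor(c["img"],cv2.COLOR_BGR2GRAY)[y-14:y+15,x-14:x+15]
    n,_,st,ce=cv2.connectedComponentsWithStats((g<45).astype(np.uint8));print((x,y),[(ce[i]+[x-14,y-14],st[i,4]) for i in range(1,n)])
    i=1+np.argmax(st[1:,4]);q.append(ce[i]+[x-14,y-14])
print(tri(s,q[0],e,q[1]))
a=s["img"][100:300,170:460];b=e["img"][110:310,190:480]
cv2.imwrite("pics/j10.png",np.hstack([cv2.resize(i,(400,276)) for i in(a,b)]))
for c in(s,e): print([p for p,n in brass(c) if 230<p[0]<420 and 140<p[1]<270])
E
```

```text
time_s: 64.95
ee_pos: [0.5356, 0.3918, 0.0776]
tool_rot: [-3.119, 0.061, 0.162]
force: [-3.5, -1.2, 3.2]
finger_gap: -0.0001
time_s: 65.95
ee_pos: [0.4319, 0.3696, 0.3001]
tool_rot: [-3.119, 0.047, 0.161]
force: [0.2, -0.1, -0.3]
finger_gap: 0.0006
(np.int64(439), np.int64(176)) [(array([438.0667, 176.1667]), np.int32(30)), (array([425.5, 185.5]), np.int32(2)), (array([429.5, 186. ]), np.int32(2))]
(np.int64(260), np.int64(161)) [(array([260.2692, 160.9615]), np.int32(26))]
(array([0.568 , 0.3896, 0.0928]), np.float64(0.00029633741212505905))
[array([354. , 204.8]), array([323., 214.]), array([290.2, 224. ])]
[array([327. , 178.5]), array([362. , 178.5]), array([347., 191.]), array([369.5, 204.5])]
```

View pics/j10.png

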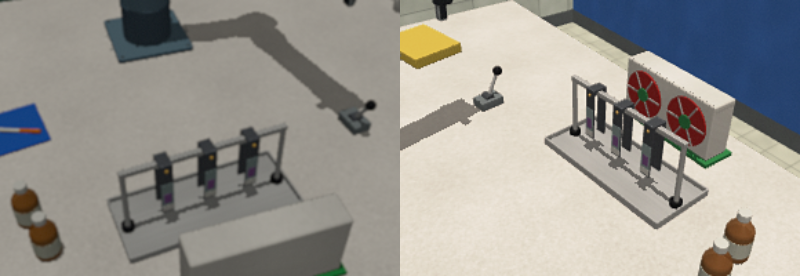

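The lever tip moved from (0.492, 0.382, 0.093) to (0.568, 0.390, 0.093). That is 76.6 mm of travel, exactly the full 1.0 rad, and it met its stop. The three carriers hang unchanged, so I'll hand in.

```bash
python3 -c "
from bench import ctrl
print(ctrl.close_job())"
```

```text
the job is handed in; nothing more can be done
None
```

I found three carriers on the bench and hung all three astride the bar. Then I pushed the fan lever fully on and handed the job in at about 66 s.

**Last checks**
- **Carriers:** They hang about 90 mm apart, and their visible pins match the expected 161 mm height to about 1 px in the scene and side cameras.
- **Fan lever:** The tip moved 76.6 mm, which is its full 1.0 rad, and it met the stop at about 3.5 N. The robot then moved clear.
- **Bottles:** They were standing upright and in the same place in the last picture. I did not measure them.

**What went wrong or disagreed**
- **Dropped carrier:** One carrier fell when I first eased the grip. Either the grip slackened, or the 44.7 mm opening was too wide. It landed with its open end on the tray rim. I picked it up again by the pins and hung it using a slightly tighter easing.
- **Not quite plumb:** After the firm regrip the carriers hung about 5–12° off plumb, by a rough measure that may read a few degrees high. The last pictures show them hanging straight once released.
- **One carrier moved:** The third carrier was a few centimetres from where I first saw it, apparently knocked, so I measured it again before gripping.

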